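Gauge used fork heads and hang the good one

TASK

Three used fork heads stand on the bench. With the plug gauge, find the one whose bore lets the gauge go right through, and hang that one astride the pipe rail, with a leg on each side, beside the one already hanging there; stand the two that stop the gauge upright in the empty cardboard tray. Put the gauge back in its pocket in the wooden block, and do not knock over any fork head or push the other things about.

Things in the scene. Friction and masses are not known exactly. Their poses are not given: they have to be found in the camera images.
- gauge_handle (a point): Plug gauge, 150 mm long, standing nose down in its wooden block, the larger of the two there: a plain steel cylinder 28 mm wide and 62 mm long, its nose bevelled 3 mm to 23 mm, below a grey handle 25 mm wide and 82 mm long. 0.34 to 0.55 kg. Point: on its axis, middle of the handle, 109 mm above the nose's end; z up the handle
- gauge_nose (a point): Middle of the flat end of the plug gauge's nose (its lowest point when it stands); z towards the handle
- block_pocket (a point): Wooden gauge block, fixed, 76 x 140 (y) x 55 mm. Point: middle of the mouth of the plug gauge's pocket, in the block's top 55 mm above the bench, 34 mm from the block's middle towards -y; pocket 34 mm wide, 45 mm deep; the gauge stands on its nose in it. z up. A smaller gauge, fixed, stands 74 mm away along +y, 20 mm wide, its top 67 mm above the block
- fork_a_hub (a point): Fork head A, cast aluminium, 125 mm tall, standing on two flat legs 75 mm high, 15 mm thick, 52 mm wide, 46 mm apart; over them a crown plate 76 (x) x 52 (y) x 14 mm, then a round hub 52 mm wide and 36 mm high, to grip it by. 0.46 to 0.74 kg. Point: middle of the hub, on the bore's axis, 18 mm below its mouth, 107 mm above the feet; z up the bore, x from leg to leg, y along the gap
- fork_b_hub (a point): Fork head B: shape, size, mass, point and axes as fork head A. The vertical bore of each, 31 mm wide at its mouth, runs 50 mm down through hub and crown and opens between the legs. In two of the three (A, B, C) an old bush is stuck in the bore from 18 mm below the mouth, leaving 22 mm, and stops the gauge there; in one it is clear
- fork_c_hub (a point): Fork head C: outside the same as fork head A in shape, size, mass, point and axes; only the gauge tells whether its bore is clear
- rail_mid (a point): Galvanised pipe rail, fixed: a level pipe 32 mm wide, its axis 125 mm above the bench, on two uprights 290 mm apart with elbows 22 mm in radius. Point: on the pipe's axis, midway between the uprights; y along the pipe, x level across it, z up. A fork head hung astride it rests with its crown's underside on the pipe, the middle of its hub 48 mm above this point
- fork_hung_hub (a point): Fork head already hanging astride the rail, loose, shape and size as the others: leave it there. Point and axes as fork head A's
- tray_floor (a point): Empty cardboard tray, fixed: 270 (x) x 215 (y) mm outside, walls 4 mm thick and 50 mm high, 70 mm at its +x end. Point: middle of its floor, 4 mm above the bench; z up
- oil_can: Bystander, loose: grey oil can among the fork heads, body 66 mm wide and 90 mm high with a small handle, then a cone and a thin spout to 200 mm high. Origin: middle of its underside, z up
- carton: Bystander, loose: small carton among the fork heads, 70 (x) x 60 (y) x 82 mm high. Origin: middle of its underside, z up
- grease_gun: Bystander, loose: grease gun lying behind the rail, about 400 mm long along its x, 56 mm high. Origin: under the middle of its barrel
Mind the look-alikes: they are no part of the job. What is shaped like the part that bears fork_a_hub but yellow is not meant. Leave any yellow look-alike of the part that bears fork_b_hub alone.

How it is judged:
By the outcome, as a careful person would: the job done as asked, in the order asked, and still so for the second after the job is handed in, with the robot touching nothing.
It also fails if it takes over 72 s, if anything falls off the work surface, if the arm or the gripper's body presses on something with over 40 N, if the wrist force passes 120 N, or if a joint passes its speed limit or range.

ROBOT

A 7-joint arm with a two-finger parallel gripper is mounted at the origin on the work surface. World frame = base frame: x ahead of the robot, y to its left, z up, the work surface at z = 0. Lengths are in m, angles in rad, forces in N, time in s.
With the tool pointing down it reaches from about 0.35 to 0.9 m from the base axis. Payload 19.9 kg.
Tool frame: the origin (TCP) lies between the finger pads; the fingertips stand 17 mm ahead of it and the grasp point (between the pads) lies 2 mm behind it; z points along the fingers, y is the direction in which the jaws open and shut (so a half turn about z gives the same grasp; the last joint's range is limited). The gripper opens to 94 mm and grips with 3 to 60 N. Pads are 16 mm wide; open, the fingers measure 119 mm over their backs; the gripper's body (75 mm by 177 mm) begins 78 mm behind the grasp point.
Start: joints at [-1.333, 0.417, -0.01, 1.614, 0.005, 1.111, -0.053], TCP at [0.173, 0.601, 0.222] pointing down, gripper open.
Joint ranges: [-2.81, 2.81], [-0.39, 2.02], [-1.27, 1.25], [0.06, 2.57], [-1.19, 4.33], [0.19, 2], [-2.82, 2.82]. Speed limits (rad/s): [1.89, 1.89, 2.39, 2.39, 3.01, 3.01, 3.01].

INTERFACE

Orientations are given as a rotation vector (axis times angle).
In Python, from cell import arm gives the robot as it stands.
- The arm moves only by the tool arm_command, never from a script. Its argument "steps" is a list of rows, each a list of 5 numbers: the shift along the tool's x, y, z in mm, then the turn about the tool's z in rad, then the opening in per cent of the stroke, from 0 (shut) to 100 (fully open). A call has 1 to 5 rows; each row shifts and turns the commanded pose from where the row before left it, along the tool's axes as they then stand; what a row does not reach is not made up. A row lasts 1/12 s, in which the tool goes at most 41.7 mm and 7.16 degrees, less where a joint would pass 70% of its speed; a pose out of reach is approached as far as the arm can. A call is refused whole if a number of a shift passes 41.7 or a number of a turn 0.125, either way. A call with a gripper value outside its range is refused whole. The fingers move at their own pace and stop on an object; "grip_force" is the grip in N (left out, the last holds). Time passes only in rows, so rows that do not move let the fingers close. It gives the time, the measured TCP pose, the force and the opening at its end, in the units of the state.
- arm.observe(): the state, without advancing time (a new reading comes with each control period).
- arm.snapshot(name): name is "side" or "top"; returns a dict with "image" (384x512x3 uint8, red, green, blue), "z_map" (384x512 float32, m along the optical axis (not along the pixel's ray), 0 where there is no reading), "fx", "fy", "cx", "cy" (pixels), "rvec" (rotation vector, rad) and "tvec" (3), from world to camera coordinates, as OpenCV has them. Camera axes: x right, y down, z forward; pixel columns grow to the right and rows downward; lengths in m; the calibration is good to about 2 mm. A picture is of the moment at which its call begins.
- arm.sign_off(): hands the job in, once; it reports no verdict.
Trained networks look in the newest picture that a camera, given by its name, has taken for a name from the list of things; names that differ only in an ending like _2 or _b are one class to them, and where a whole thing is asked for, a point or a joint stands for the part that bears it (a point fixed in the world has none). Each returns a list of dicts, best first, with "p" (0 to 1); they miss things now and then, are a little off and sometimes report something else, mostly with a low value. They report only what shows in the picture. A call takes as long as a camera call. They do not tell look-alikes from the thing itself.
- arm.recognise(camera, label): "position" ([column, row] in pixels, amid what is visible of it).
- arm.silhouettes(camera, label): "mask" (384x512 bool, what is visible of it) and "position" ([column, row] in pixels, amid what is visible of it).
- arm.landmark_of(camera, label): "position" ([column, row] in pixels: a listed point, or the origin of a listed thing).
The state is a dict: "clock": time; "joints": joint angles; "dq": joint speeds; "joint_efforts": joint torques, N m; "eef_pos": TCP position; "ee_rot": TCP orientation; "force": force on the tool from outside, world axes, zero at the start; "torque": the same for the moment, N m; "width": finger opening in m.
Only numpy, scipy, OpenCV 4.12 (cv2) and the standard library are available. Lean on these libraries where they do the work, as an engineer would, in place of code of your own. Each camera call takes 0.05 s, during which the arm holds its last target. There are 200 camera calls.

## Working session

There is one attempt and no reset: what is moved stays moved. The work goes in short steps, Python scripts to look and compute and a tool call to move; the robot and the scene stay as the last step left them, time stands still between calls to the robot, and variables do not carry over. Pictures are saved under pics/ and viewed, about 8 in all and at most 12, crops included, and the job is handed in when it is done.

Besides the shell and the picture viewer there is one more tool, called after "Call:" as name([rows], argument=value, ...), one row to a line, values as JSON. arm_command: Moves the arm, as the interface text tells. Its arguments: {"type":"object","properties":{"steps":{"type":"array","items":{"type":"array","items":{"type":"number"}}},"grip_force":{"type":"number"}},"required":["steps"]}

```bash
mkdir -p pics; ls; cat > h.py <<'E'
import numpy as np, cv2
from cell import arm
def snap(n):
    s=arm.snapshot(n); s['R']=cv2.Rodrigues(np.array(s['rvec'],float))[0]; s['t']=np.array(s['tvec'],float).reshape(3); return s
def cloud(s):
    z=s['z_map']; v,u=np.mgrid[:z.shape[0],:z.shape[1]]
    P=np.dstack([(u-s['cx'])/s['fx']*z,(v-s['cy'])/s['fy']*z,z])
    W=(P-s['t'])@s['R']; W[z<=0]=np.nan; return W
def ray(s,px,h):
    d=s['R'].T@np.array([(px[0]-s['cx'])/s['fx'],(px[1]-s['cy'])/s['fy'],1]); c=-s['R'].T@s['t']
    return c+d*(h-c[2])/d[2]
E
python3 - <<'E'
from h import *
o=arm.observe(); print(o)
for n in('top','side'):
    s=snap(n); cv2.imwrite(f'pics/{n}0.png',cv2.resize(s['image'][:,:,::-1],(768,576)))
    print(n,'cam',-s['R'].T@s['t'],s['R'][2])
    np.save(f'{n}0.npy',cloud(s))
    hs=dict(gauge_handle=.119,block_pocket=.055,fork_a_hub=.107,rail_mid=.125,fork_hung_hub=.173,tray_floor=.004,oil_can=0,carton=0,grease_gun=0)
    for l,h in hs.items():
        for d in arm.landmark_of(n,l): print(l,round(d['p'],2),np.round(d['position'],0),np.round(ray(s,d['position'],h),3))
E
```

```text
pics
{'clock': 0.0, 'joints': array([-1.33252087,  0.41796108, -0.01027654,  1.61420045,  0.00470469,
        1.11065649, -0.05300901]), 'dq': array([-1.78409183e-03, -1.22989976e-03, -9.93186292e-04, -6.11524939e-06,
       -6.47243048e-04, -1.89481833e-04, -1.71175009e-03]), 'joint_efforts': array([-1.06748530e-04, -8.51269841e+01,  6.38765451e-01, -4.25966620e+01,
       -4.88332892e-02,  1.88287284e-02,  1.40506399e-04]), 'eef_pos': array([0.17251595, 0.60034618, 0.22182239]), 'ee_rot': array([-4.38064929e-01, -3.11083682e+00,  1.88576284e-03]), 'force': array([ 1.11889041, -0.72155129, -0.42111297]), 'torque': array([-0.0069277 ,  0.03441495,  0.0172242 ]), 'width': 0.09418270098440729}
top cam [ 0.35332179 -0.02716698  1.21283208] [ 0.16440353  0.01584034 -0.98626597]
gauge_handle 0.63 [118. 218.] [0.475 0.342 0.119]
gauge_handle 0.57 [256. 230.] [ 0.446 -0.006  0.119]
block_pocket 0.73 [129. 219.] [0.478 0.333 0.055]
fork_a_hub 0.83 [203. 228.] [0.452 0.129 0.107]
fork_a_hub 0.79 [144. 147.] [0.662 0.288 0.107]
fork_a_hub 0.27 [225. 196.] [0.533 0.075 0.107]
rail_mid 0.94 [251
[... 542 characters left out ...]
7 -0.60224826  0.72381197] [ 0.28757748  0.66093211 -0.69315794]
gauge_handle 0.79 [183. 130.] [0.465 0.333 0.119]
block_pocket 0.63 [189. 149.] [0.471 0.318 0.055]
fork_a_hub 0.76 [128. 153.] [0.289 0.3   0.107]
fork_a_hub 0.71 [246. 125.] [0.658 0.292 0.107]
fork_a_hub 0.68 [239. 177.] [0.543 0.066 0.107]
fork_a_hub 0.57 [199. 172.] [0.453 0.132 0.107]
rail_mid 0.71 [296. 175.] [ 0.678 -0.005  0.125]
fork_hung_hub 0.76 [295. 161.] [ 0.67  -0.003  0.173]
tray_floor 0.73 [275. 363.] [ 0.441 -0.369  0.004]
oil_can 0.89 [238. 280.] [ 0.444 -0.16   0.   ]
carton 0.57 [264. 243.] [ 0.549 -0.085  0.   ]
carton 0.24 [238. 276.] [ 0.449 -0.152  0.   ]
grease_gun 0.72 [319. 192.] [0.781 0.023 0.   ]
```

View pics/top0.png

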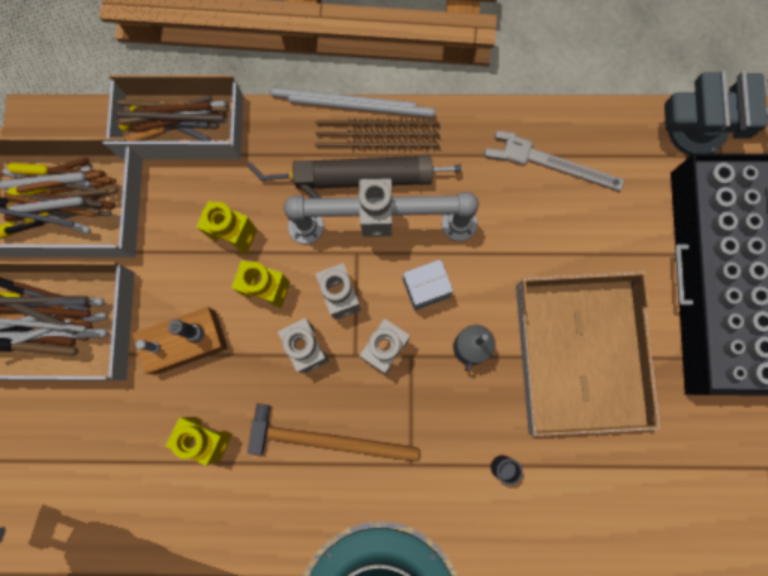

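View pics/side0.png

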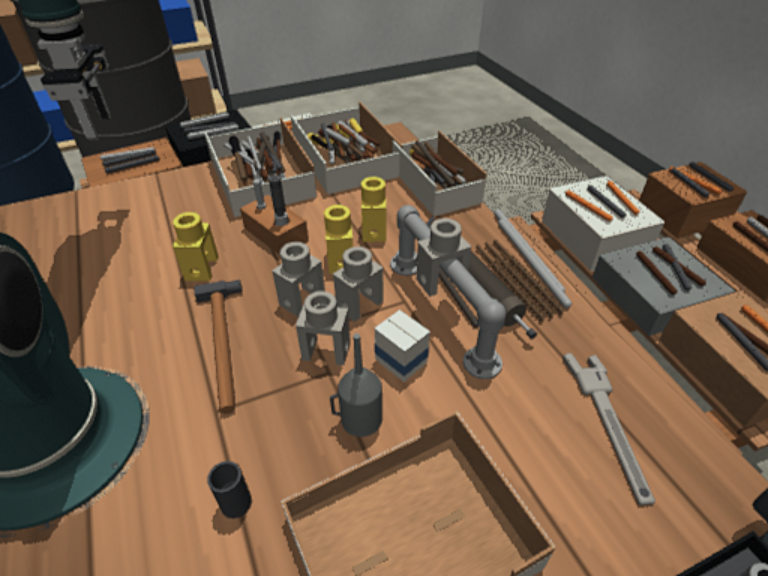

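The pictures show three grey forks in the top view (768-wide) at about (338,287), (302,345) and (385,345). The yellow look-alikes are at the left. The hung fork is at mid-rail (375,200), the gauge at (180,328) and the tray at (588,355). Next I'll measure them from the depth maps.

```bash
cat >> h.py <<'E'
def circ(P):
    A=np.c_[2*P[:,0],2*P[:,1],np.ones(len(P))]; x=np.linalg.lstsq(A,(P[:,:2]**2).sum(1),rcond=None)[0]; return x[:2],np.sqrt(x[2]+x[0]**2+x[1]**2)
def near(W,c,r,z0,z1):
    P=W.reshape(-1,3); P=P[~np.isnan(P[:,0])]; return P[(np.hypot(P[:,0]-c[0],P[:,1]-c[1])<r)&(P[:,2]>z0)&(P[:,2]<z1)]
def rep(W,c,r,z0,z1):
    P=near(W,c,r,z0,z1)
    if len(P)<5: return 'few'
    m,s_,a=cv2.minAreaRect((P[:,:2]*1000).astype(np.float32)); cen,_=cv2.minEnclosingCircle((P[:,:2]*1000).astype(np.float32))
    return f"n{len(P)} mean{np.round(P.mean(0)*1000,1)} rect{np.round(m,1)} {np.round(s_,1)} ang{a:.0f} encl{np.round(cen,1)},{_:.1f}"
E
python3 - <<'E'
from h import *
F={'A':(.53,.075),'B':(.452,.13),'C':(.446,-.006)}
for n in('top','side'):
    W=np.load(n+'0.npy'); print(n)
    for k,c in F.items():
        print(k,'top',rep(W,c,.045,.118,.135)); print('  crown',rep(W,c,.06,.078,.098))
        P=near(W,c,.012,-.01,.117); print('  bore z',np.round(np.sort(P[:,2]),3)[:30],len(P))
    print('hung',rep(W,(.675,.0),.045,.18,.2)); print('hcrown',rep(W,(.675,.0),.06,.145,.163))
    print('gauge',rep(W,(.475,.335),.03,.152,.168)); print('handle',rep(W,(.475,.335),.03,.09,.15))
    print('small',rep(W,(.45,.41),.05,.113,.13)); print('block',rep(W,(.47,.36),.12,.048,.062))
    P=near(W,(.68,0),.2,.132,.144); P=P[abs(P[:,0]-.68)<.04]; print('rail',len(P),np.polyfit(P[:,1],P[:,0],1) if len(P)>5 else '', rep(W,(.68,0),.2,.132,.146))
    print('tray rim',rep(W,(.44,-.36),.2,.046,.056),'\n high',rep(W,(.5,-.36),.2,.064,.075),'\n floor',rep(W,(.44,-.36),.2,.0,.008))
    print('oil',rep(W,(.45,-.16),.05,.03,.2)); print('carton',rep(W,(.553,-.087),.06,.07,.09))
E
```

```text
top
A top n224 mean[544.9  78.5 124.6] rect[545.3  78.1] [50.  50.7] ang19 encl[545.4  78.4],26.3
  crown n252 mean[537.7  75.1  88.7] rect[545.2  78.1] [76.  51.7] ang21 encl[544.9  78.4],44.4
  bore z [0.083 0.086 0.087 0.088 0.088 0.089 0.092 0.096 0.101 0.101 0.105 0.105
 0.106 0.107 0.108 0.112 0.115] 17
B top n232 mean[447.8 136.8 124.6] rect[446.9 136.3] [49.4 49.7] ang0 encl[448.2 137.2],26.1
  crown n266 mean[443.7 132.2  88.8] rect[447.8 137. ] [76.1 52.1] ang27 encl[447.8 136.8],44.5
  bore z [0.098 0.104 0.104 0.104 0.105 0.106 0.106 0.107 0.107 0.107 0.108 0.108
 0.108 0.108 0.111 0.111] 16
C top n223 mean[447.5  -5.  124.5] rect[447.6  -5. ] [49.4 49.3] ang46 encl[447.4  -5. ],25.8
  crown n271 mean[444.1  -5.2  88.7] rect[447.1  -5.1] [52.3 75.8] ang56 encl[447.1  -5. ],44.9
  bore z [-0.003 -0.003 -0.003 -0.002 -0.002 -0.002 -0.001 -0.001 -0.001 -0.001
 -0.     0.     0.001  0.001  0.001  0.001  0.002  0.002  0.003  0.003
  0.004  0.005  0.005  0.005  0.087  0.089  0.093  0.097  0.099  0.103] 45
hung n262 mean[680.5  10.6 189.7] rect[681.   10.5] [51.  51.4] ang31 enc
[... 2674 characters left out ...]
ect[458.8 377.8] [189.  123.4] ang87 encl[469.4 381.9],100.6
rail 816 [-0.03268662  0.67628887] n863 mean[677.4 -30.8 138.4] rect[680.   -3.4] [ 75.2 318.8] ang8 encl[674.8  -4.1],159.6
tray rim n764 mean[ 449.  -300.1   49.7] rect[ 465.4 -307.3] [237.1 336.3] ang66 encl[ 460.4 -334.5],174.9 
 high n577 mean[ 550.1 -346.5   68.2] rect[ 528.5 -310.8] [114.6 320.1] ang19 encl[ 502.1 -320. ],162.6 
 floor n10130 mean[ 454.6 -337.4    2.7] rect[ 471.4 -290.6] [242.1 398. ] ang66 encl[ 440.8 -359.5],199.3
oil n1123 mean[ 445.3 -177.4   92.2] rect[ 443.7 -170.2] [49.6 77.8] ang78 encl[ 445.4 -161.9],38.9
carton n609 mean[557.7 -85.4  79.8] rect[559.6 -81.5] [62.2 72. ] ang21 encl[559.2 -82.8],44.5
```

```bash
cat > plan.py <<'E'
from h import *
def pose():
    o=arm.observe(); R=cv2.Rodrigues(np.array(o['ee_rot']))[0]
    return o, np.array(o['eef_pos'])*1000, np.arctan2(R[1,1],R[0,1]), R[2,2]
def plan(wps, v=30, w=.1, op=100, start=None):
    """wps: (x,y,z mm, psi deg[, opening]); prints rows in tool axes"""
    if start is None: o,p,psi,_=pose()
    else: p,psi=np.array(start[:3],float),np.radians(start[3])
    p=p.copy(); rows=[]
    for q in wps:
        t=np.array(q[:3],float); tp=np.radians(q[3]); op=q[4] if len(q)>4 else op
        d=(tp-psi+np.pi/2)%np.pi-np.pi/2 ; tp=psi+d
        n=max(1,int(np.ceil(max(np.linalg.norm(t-p)/v,abs(d)/w))))
        for k in range(n):
            g=p+(t-p)/(n-k); gp=psi+(tp-psi)/(n-k); e=g-p
            c,s=np.cos(psi),np.sin(psi)
            r=[round(-s*e[0]+c*e[1],1),round(c*e[0]+s*e[1],1),round(-e[2],1),round(-(gp-psi),3)]
            p=p+np.array([-s*r[0]+c*r[1],c*r[0]+s*r[1],-r[2]]); psi-=r[3]; rows.append(r+[op])
    for i in range(0,len(rows),5): print(rows[i:i+5])
    print('end',np.round(p,1),round(np.degrees(psi),1))
E
python3 - <<'E'
from plan import *
print(pose()[1:])
W=np.load('top0.npy').reshape(-1,3)
a,b=np.array([.173,.6]),np.array([.469,.329])
d=(b-a)/np.linalg.norm(b-a); q=W[:,:2]-a; t=q@d; n=abs(q@[-d[1],d[0]])
for t0 in np.arange(0,.42,.05):
    m=(n<.12)&(t>t0)&(t<t0+.05); print(round(t0,2),m.sum(),np.nanmax(W[m,2]) if m.any() else '')
plan([(469.3,329.2,240,20.3)],w=.11)
plan([(469.3,329.2,117,20.3)],v=21,start=(469.3,329.2,240,20.3))
E
```

```text
(array([172.58356899, 600.68990452, 222.44161408]), np.float64(1.291059048010292), np.float64(-0.9999999966639197))
0.0 1750 0.22963361934203907
0.05 1696 0.0089127092353819
0.1 1663 0.009676731660504437
0.15 1667 0.08965959894012206
0.2 1438 0.09031496630101915
0.25 1554 0.12857000318635053
0.3 1646 0.12631470940005268
0.35 1504 0.1633757620631738
0.4 1711 0.16431767451883011
[[np.float64(-25.7), np.float64(-12.8), np.float64(-1.3), np.float64(0.067), 100], [np.float64(-26.5), np.float64(-11.0), np.float64(-1.3), np.float64(0.067), 100], [np.float64(-27.2), np.float64(-9.2), np.float64(-1.2), np.float64(0.067), 100], [np.float64(-27.8), np.float64(-7.4), np.float64(-1.3), np.float64(0.067), 100], [np.float64(-28.2), np.float64(-5.5), np.float64(-1.2), np.float64(0.067), 100]]
[[np.float64(-28.5), np.float64(-3.6), np.float64(-1.3), np.float64(0.067), 100], [np.float64(-28.7), np.float64(-1.7), np.float64(-1.2), np.float64(0.067), 100], [np.float64(-28.7), np.float64(0.2), np.float64(-1.3), np.float64(0.067), 100], [np.float64(-28.7), np.float64(2.1), np.float64(-1.2), np.float64(0.0
[... 234 characters left out ...]
t64(0.067), 100], [np.float64(-27.1), np.float64(9.7), np.float64(-1.2), np.float64(0.066), 100], [np.float64(-26.4), np.float64(11.4), np.float64(-1.3), np.float64(0.067), 100]]
end [469.3 329.2 240. ] 20.3
[[np.float64(0.0), np.float64(0.0), np.float64(20.5), np.float64(-0.0), 100], [np.float64(0.0), np.float64(0.0), np.float64(20.5), np.float64(-0.0), 100], [np.float64(0.0), np.float64(0.0), np.float64(20.5), np.float64(-0.0), 100], [np.float64(0.0), np.float64(0.0), np.float64(20.5), np.float64(-0.0), 100], [np.float64(0.0), np.float64(0.0), np.float64(20.5), np.float64(-0.0), 100]]
[[np.float64(0.0), np.float64(0.0), np.float64(20.5), np.float64(-0.0), 100]]
end [469.3 329.2 117. ] 20.3
```

Call:
arm_command([
  [-26,-13,-1,0.067,100],
  [-26.5,-11,-1,0.067,100],
  [-27,-9,-1,0.067,100],
  [-28,-7.5,-1,0.067,100],
  [-28,-5.5,-1,0.067,100],
])

```text
clock: 1.42
eef_pos: [0.2796, 0.5026, 0.2276]
ee_rot: [0.955, 2.993, 0.0]
force: [-0.4, 0.7, -0.2]
width: 0.0942
```

Call:
arm_command([
  [-28.5,-3.5,-2,0.067,100],
  [-28.5,-1.5,-2,0.067,100],
  [-28.5,0,-2,0.067,100],
  [-28.5,2,-2,0.067,100],
  [-28.5,4,-1,0.067,100],
])

```text
clock: 1.83
eef_pos: [0.3851, 0.406, 0.2368]
ee_rot: [1.441, 2.792, 0.001]
force: [0.5, 0.7, -0.5]
width: 0.0943
```

Call:
arm_command([
  [-28,6,-1,0.067,100],
  [-27.5,8,-1,0.067,100],
  [-27,9.5,-1,0.067,100],
  [-26.5,11.5,-1,0.067,100],
  [0,0,0,0,100],
])

```text
clock: 2.25
eef_pos: [0.4729, 0.325, 0.2409]
ee_rot: [1.809, 2.566, 0.0]
force: [-0.1, -0.9, 0.1]
width: 0.094
```

```bash
sed -i 's/rows.append(r+\[op\])/rows.append([float(x)+0.0 for x in r]+[op])/; s/0.0 for x in r/0.0 for x in r/' plan.py
python3 - <<'E'
from plan import *
print(pose()[1:],arm.observe()['force'])
plan([(469.3,329.2,200,20.3),(469.3,329.2,117,20.3)],v=21)
E
```

```text
(array([472.87018452, 325.04893558, 240.88364194]), np.float64(0.34231179628691827), np.float64(-0.9999974786447893)) [-0.05876173 -0.94109846  0.09691902]
[[2.6, -1.0, 20.4, -0.006, 100], [2.5, -1.0, 20.5, -0.006, 100], [0.0, 0.0, 20.7, 0.0, 100], [0.0, 0.0, 20.8, 0.0, 100], [0.0, 0.0, 20.7, 0.0, 100]]
[[0.0, 0.0, 20.8, 0.0, 100]]
end [469.3 329.2 117. ] 20.3
```

Call:
arm_command([
  [2.5,-1,20,-0.006,100],
  [2.5,-1,20,-0.006,100],
  [0,0,20,0,100],
  [0,0,10,0,100],
  [0,0,0,0,100],
])

```text
clock: 2.67
eef_pos: [0.4645, 0.3331, 0.1686]
ee_rot: [-1.781, -2.587, 0.005]
force: [-0.4, 0.3, 0.0]
width: 0.0943
```

```bash
python3 - <<'E'
from plan import *
print(pose()[1:])
plan([(469.3,329.2,117,20.3)],v=18)
for n in('top','side'):
  W=cloud(snap(n)); print(n,rep(W,(.469,.329),.016,.152,.166))
E
```

```text
(array([464.45473836, 333.12149154, 168.6330216 ]), np.float64(0.3653136195270185), np.float64(-0.9999953140366844))
[[-1.8, 1.0, 17.2, 0.004, 100], [-1.8, 1.1, 17.2, 0.004, 100], [-1.8, 1.0, 17.2, 0.003, 100]]
end [469.3 329.2 117. ] 20.3
top n71 mean[470.4 328.1 159.3] rect[471.2 327.6] [24.8 17.7] ang19 encl[470.2 330.9],12.8
side n41 mean[468.9 325.5 157.3] rect[468.3 327.9] [21.6 23.7] ang51 encl[468.6 326.9],12.8
```

```bash
python3 - <<'E'
from plan import *
print(pose()[1:])
plan([(469.3,329.2,117,20.3)],v=18)
E
```

```text
(array([465.59181777, 333.70376154, 171.04381497]), np.float64(0.36495522917640505), np.float64(-0.999999961535431))
[[-1.4, 0.5, 13.5, 0.003, 100], [-1.4, 0.5, 13.5, 0.003, 100], [-1.4, 0.4, 13.5, 0.002, 100], [-1.3, 0.5, 13.5, 0.003, 100]]
end [469.3 329.2 117. ] 20.3
```

Call:
arm_command([
  [-3,1,14,0.006,100],
  [-2.6,1,14,0.006,100],
  [0,0,14,0,100],
  [0,0,12,0,100],
  [0,0,0,0,100],
])

```text
clock: 3.18
eef_pos: [0.4687, 0.3289, 0.1154]
ee_rot: [-1.796, -2.577, 0.002]
force: [-0.2, -0.4, -0.8]
width: 0.0938
```

Call:
arm_command([
  [0,0,0,0,10],
  [0,0,0,0,10],
  [0,0,0,0,10],
  [0,0,0,0,10],
  [0,0,0,0,10],
], grip_force=50)

```text
clock: 3.6
eef_pos: [0.4694, 0.3293, 0.117]
ee_rot: [1.797, 2.577, 0.001]
force: [0.1, 0.3, -0.2]
width: 0.0643
```

```bash
python3 - <<'E'
from plan import *
print(pose()[1:],pose()[0]['width'],pose()[0]['force'])
E
```

```text
(array([469.36427006, 329.26199905, 117.0015192 ]), np.float64(0.3530257646898568), np.float64(-0.9999997129056526)) 0.06427819408211463 [ 0.09425757  0.25047872 -0.20410567]
```

Call:
arm_command([
  [0,0,0,0,10],
  [0,0,0,0,10],
  [0,0,0,0,10],
  [0,0,0,0,10],
  [0,0,0,0,10],
])

```text
clock: 4.02
eef_pos: [0.4692, 0.329, 0.1165]
ee_rot: [1.797, 2.577, -0.0]
force: [0.2, 0.5, -0.6]
width: 0.0306
```

Call:
arm_command([
  [0,0,0,0,10],
  [0,0,0,0,10],
  [0,0,0,0,10],
])

```text
clock: 4.27
eef_pos: [0.4692, 0.329, 0.1165]
ee_rot: [1.797, 2.577, -0.0]
force: [-1.0, 0.1, 2.1]
width: 0.0234
```

```bash
python3 - <<'E'
from plan import *
print(pose()[1:],pose()[0]['width'],pose()[0]['force'])
for n in('top','side'):
  W=cloud(snap(n)); print(n,rep(W,(.469,.329),.016,.152,.166))
E
```

```text
(array([469.21242226, 329.02027298, 116.48761012]), np.float64(0.3529278739281141), np.float64(-0.9999999949640489)) 0.023447441680231197 [-0.97349046  0.09376444  2.11155365]
top n5 mean[476.2 326.4 160.8] rect[476.8 326.6] [11.1  1.6] ang23 encl[476.5 327.3],5.6
side n40 mean[471.7 325.5 157.7] rect[469.5 328.1] [22.8 23. ] ang23 encl[469.7 327.6],14.2
```

```bash
python3 - <<'E'
from plan import *
plan([(469.2,329.1,280,20.3,10)],v=30)
plan([(447.3,-6.9,280,20.3,10)],v=30,start=(469.2,329.1,280,20.3))
E
```

```text
[[0.0, 0.0, -27.2, 0.0, 10], [0.0, 0.0, -27.3, 0.0, 10], [0.0, 0.0, -27.2, 0.0, 10], [0.0, 0.0, -27.3, 0.0, 10], [0.0, 0.0, -27.2, -0.001, 10]]
[[0.0, 0.0, -27.3, 0.0, 10]]
end [469.2 329.1 280. ] 20.3
[[-25.6, -11.4, 0.0, 0.0, 10], [-25.6, -11.4, 0.0, 0.0, 10], [-25.6, -11.4, 0.0, 0.0, 10], [-25.6, -11.4, 0.0, 0.0, 10], [-25.6, -11.4, 0.0, 0.0, 10]]
[[-25.6, -11.4, 0.0, 0.0, 10], [-25.7, -11.5, 0.0, 0.0, 10], [-25.6, -11.4, 0.0, 0.0, 10], [-25.7, -11.5, 0.0, 0.0, 10], [-25.6, -11.4, 0.0, 0.0, 10]]
[[-25.7, -11.5, 0.0, 0.0, 10], [-25.6, -11.4, 0.0, 0.0, 10]]
end [447.3  -6.9 280. ] 20.3
```

Call:
arm_command([
  [0,0,-15,0,10],
  [0,0,-30,0,10],
  [0,0,-30,0,10],
  [0,0,-30,0,10],
  [0,0,-30,0,10],
])

```text
clock: 4.78
eef_pos: [0.4687, 0.3286, 0.2524]
ee_rot: [-1.797, -2.577, 0.002]
force: [1.4, 0.8, -5.6]
width: 0.0233
```

Call:
arm_command([
  [0,0,-28,0,10],
  [-15,-7,0,0,10],
  [-26,-11.5,0,0,10],
  [-26,-11.5,0,0,10],
  [-26,-11.5,0,0,10],
])

```text
clock: 5.2
eef_pos: [0.4617, 0.2261, 0.2789]
ee_rot: [-1.796, -2.577, 0.002]
force: [0.6, 0.6, -4.9]
width: 0.0231
```

Call:
arm_command([
  [-26,-11.5,0,0,10],
  [-26,-11.5,0,0,10],
  [-26,-11.5,0,0,10],
  [-26,-11.5,0,0,10],
  [-26,-11.5,0,0,10],
])

```text
clock: 5.62
eef_pos: [0.4527, 0.0841, 0.2791]
ee_rot: [-1.797, -2.576, 0.001]
force: [1.1, 0.2, -4.3]
width: 0.0231
```

Call:
arm_command([
  [-26,-11.5,0,0,10],
  [-26,-11.5,0,0,10],
  [-26,-11.5,0,0,10],
  [-6.5,-4,0,0,10],
  [0,0,0,0,10],
])

```text
clock: 6.03
eef_pos: [0.4459, -0.0091, 0.2793]
ee_rot: [-1.801, -2.574, 0.0]
force: [-0.1, 0.4, -4.4]
width: 0.0237
```

Call:
arm_command([
  [0,0,0,0,10],
  [0,0,0,0,10],
])

```text
clock: 6.2
eef_pos: [0.4464, -0.006, 0.2793]
ee_rot: [-1.795, -2.578, 0.0]
force: [-0.5, 1.1, -5.2]
width: 0.0234
```

```bash
python3 - <<'E'
from plan import *
print(pose()[1:],pose()[0]['width'],pose()[0]['force'])
for n in('top','side'):
  s=snap(n); W=cloud(s); cv2.imwrite(f'pics/{n}1.png',cv2.resize(s['image'][100:300,150:350,::-1],(600,600),interpolation=cv2.INTER_CUBIC))
  for z0,z1 in((.172,.19),(.19,.21),(.21,.235)): print(n,rep(W,(.447,-.007),.022,z0,z1))
  print(rep(W,(.447,-.007),.04,.118,.135))
plan([(447.3,-6.9,280,20.3,10)])
E
```

```text
(array([446.41271462,  -5.97342504, 279.26754355]), np.float64(0.3542028743176239), np.float64(-0.9999999108397345)) 0.02340782333414479 [-0.52335153  1.11951968 -5.15548015]
top few
top few
top few
few
side n60 mean[442.1 -16.  181.9] rect[443.9 -13.5] [14.  27.8] ang82 encl[444.8  -7.3],13.9
side n86 mean[442.9 -16.2 200. ] rect[443.9 -14.5] [13.6 27.9] ang84 encl[444.6  -8.1],14.0
side n127 mean[442.5 -15.3 224.6] rect[443.7 -10.8] [20.2 27.2] ang75 encl[444.5  -7.7],14.0
n197 mean[446.4  -9.8 122.9] rect[447.2  -7.5] [50.9 51.1] ang7 encl[446.6  -8.3],26.6
[[-1.1, 0.4, -0.7, 0.0, 10]]
end [447.3  -6.9 280. ] 20.3
```

```bash
cat >> h.py <<'E'
from scipy.optimize import least_squares
def cyl(W,c,r,z0,z1,R):
    P=near(W,c,r,z0,z1)
    f=least_squares(lambda q:np.hypot(P[:,0]-q[0],P[:,1]-q[1])-R,c,loss='soft_l1',f_scale=.001); return np.round(f.x*1000,1),round(float(np.std(f.fun))*1000,2),len(P)
E
python3 - <<'E'
from h import *
W=cloud(snap('side'))
for z in (.173,.185,.197,.209,.22): print(cyl(W,(.446,-.007),.022,z,z+.012,.014))
for z in (.092,.105): print('hub',cyl(W,(.447,-.007),.03,z,z+.012,.026))
W0=np.load('side0.npy');print('hub0',cyl(W0,(.447,-.007),.03,.094,.118,.026),'A',cyl(W0,(.545,.077),.03,.094,.118,.026),'B',cyl(W0,(.448,.136),.03,.094,.118,.026),'hung',cyl(W0,(.681,.009),.03,.16,.183,.026),'g',cyl(W0,(.469,.329),.02,.09,.15,.0125))
W0=np.load('top0.npy');print('TOP hub0',cyl(W0,(.447,-.007),.03,.094,.118,.026),'A',cyl(W0,(.545,.077),.03,.094,.118,.026),'B',cyl(W0,(.448,.136),.03,.094,.118,.026),'hung',cyl(W0,(.681,.009),.03,.16,.183,.026),'g',cyl(W0,(.469,.329),.02,.09,.15,.0125))
E
```

```text
(array([445. ,  -5.7]), 0.82, 41)
(array([444.8,  -5.3]), 0.98, 48)
(array([445.1,  -5.5]), 0.73, 51)
(array([445.1,  -5.7]), 0.97, 49)
(array([445.1,  -5.4]), 0.94, 55)
hub (array([447.6,  -6.7]), 5.29, 82)
hub (array([447.4,  -8. ]), 4.4, 119)
hub0 (array([447.3,  -7.9]), 4.84, 216) A (array([545. ,  76.1]), 4.06, 183) B (array([447.7, 135.2]), 4.61, 178) hung (array([681.5,   9.4]), 4.24, 197) g (array([469.5, 330.3]), 1.59, 135)
TOP hub0 (array([442.5, -22.4]), 8.79, 79) A (array([535.7,  82. ]), 4.41, 54) B (array([441.6, 124.1]), 6.88, 92) hung (array([680.2,  10.6]), 4.06, 96) g (array([470.1, 331.9]), 0.75, 78)
```

View pics/side1.png

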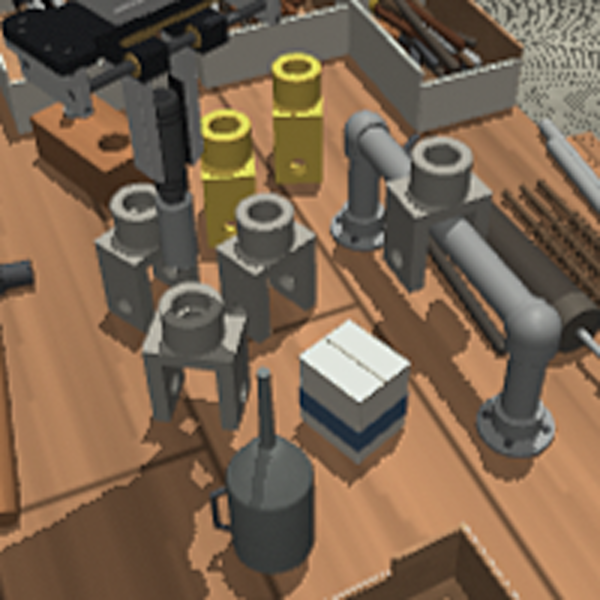

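```bash
cat >> h.py <<'E'
def hub(W,c,z0=.094,z1=.118,R=.026):
    c=np.array(c,float)
    for _ in range(4):
        P=near(W,c,.031,z0,z1); P=P[np.hypot(P[:,0]-c[0],P[:,1]-c[1])>.0215]
        f=least_squares(lambda q:np.hypot(P[:,0]-q[0],P[:,1]-q[1])-R,c,loss='soft_l1',f_scale=.001); c=f.x
    return np.round(c*1000,1),round(float(np.std(f.fun))*1000,2),len(P)
E
python3 - <<'E'
from h import *
W=cloud(snap('side')); print('C now',hub(W,(.447,-.007)))
F={'A':(.545,.077),'B':(.448,.136),'C':(.447,-.007)}
for n in('top','side'):
    W=np.load(n+'0.npy')
    for k,c in F.items(): print(n,k,hub(W,c))
    print('hung',hub(W,(.681,.009),.16,.183))
E
```

```text
C now (array([447.5,  -6.7]), 0.79, 143)
top A (array([545.8,  78.5]), 0.93, 30)
top B (array([448.3, 137.5]), 0.28, 27)
top C (array([447.5,  -4.9]), 1.07, 15)
hung (array([681.8,  10.8]), 0.48, 54)
side A (array([545.4,  77.2]), 1.01, 128)
side B (array([447.9, 136.1]), 0.98, 129)
side C (array([447.7,  -6.6]), 0.85, 141)
hung (array([681.9,  10. ]), 0.92, 148)
```

```bash
python3 - <<'E'
from plan import *
plan([(448.3,-7.2,236,20.3,10)],v=16)
E
```

```text
[[-0.5, 0.5, 14.5, 0.0, 10], [-0.5, 0.5, 14.4, 0.0, 10], [-0.4, 0.4, 14.5, 0.0, 10]]
end [448.3  -7.2 236. ] 20.3
```

Call:
arm_command([
  [-1,1,20,0,10],
  [-0.5,0.5,23,0,10],
  [0,0,0,0,10],
  [0,0,5,0,10],
  [0,0,3,0,10],
])

```text
clock: 6.82
eef_pos: [0.4487, -0.0077, 0.2289]
ee_rot: [1.796, 2.577, 0.0]
force: [-0.4, 0.3, -4.7]
width: 0.0236
```

Call:
arm_command([
  [0,0,2,0,10],
  [0,0,2,0,10],
  [0,0,2,0,10],
])

```text
clock: 7.07
eef_pos: [0.4487, -0.0078, 0.2229]
ee_rot: [1.796, 2.577, 0.001]
force: [1.2, 0.3, -4.8]
width: 0.0238
```

Call:
arm_command([
  [0,0,3,0,10],
  [0,0,3,0,10],
  [0,0,2,0,10],
  [0,0,1,0,10],
])

```text
clock: 7.4
eef_pos: [0.4484, -0.0079, 0.2133]
ee_rot: [-1.797, -2.577, 0.0]
force: [-1.5, 0.2, 7.5]
width: 0.0237
```

Call:
arm_command([
  [0,0,1,0,10],
  [0,0,1,0,10],
  [0,0,1,0,10],
  [0,0,1,0,10],
])

```text
clock: 7.73
eef_pos: [0.4499, -0.0081, 0.2122]
ee_rot: [1.796, 2.575, 0.004]
force: [-16.7, -1.4, 67.5]
width: 0.0234
```

Call:
arm_command([
  [0,0,-4,0,10],
  [0,0,-6,0,10],
  [0,0,-15,0,10],
  [0,0,-25,0,10],
  [0,0,-20,0,10],
])

```text
clock: 8.15
eef_pos: [0.4482, -0.0081, 0.2807]
ee_rot: [1.797, 2.577, -0.001]
force: [0.5, -1.7, -4.6]
width: 0.0232
```

```bash
python3 - <<'E'
from plan import *
for n in('top','side'): snap(n)
W=cloud(snap('side')); print(pose()[1:],pose()[0]['force']); print('C now',hub(W,(.447,-.007)))
z=pose()[1][2]/1000-.107
for a in (.003,.015,.027,.039): print(cyl(W,(.448,-.007),.022,z+a,z+a+.012,.014))
plan([(546.3,76,280,20.3,10)],v=28)
E
```

```text
(array([448.88288445,  -7.77519974, 280.15951996]), np.float64(0.35318409776763726), np.float64(-0.9999974707665209)) [ 0.29764093 -0.37544665 -6.53865978]
C now (array([447.6,  -6.5]), 0.8, 142)
(array([448.4,  -6.9]), 0.63, 39)
(array([448.5,  -7.3]), 0.88, 53)
(array([448.2,  -7.2]), 0.88, 47)
(array([448.5,  -7.1]), 0.68, 51)
[[9.0, 24.1, 0.0, 0.0, 10], [9.0, 24.1, 0.0, 0.0, 10], [9.0, 24.1, 0.1, 0.0, 10], [9.0, 24.0, 0.0, -0.001, 10], [8.9, 24.1, 0.1, 0.0, 10]]
end [546.3  76.  280. ] 20.3
```

Call:
arm_command([
  [9,24,0,0,10],
  [9,24,0,0,10],
  [9,24,0,0,10],
  [9,24,0,0,10],
  [9,24,0,0,10],
])

```text
clock: 8.72
eef_pos: [0.5457, 0.0767, 0.2776]
ee_rot: [-1.796, -2.576, 0.003]
force: [0.3, -0.2, -4.5]
width: 0.0235
```

Call:
arm_command([
  [0,0,0,0,10],
  [0,0,0,0,10],
  [0,0,0,0,10],
])

```text
clock: 8.97
eef_pos: [0.5448, 0.0753, 0.2781]
ee_rot: [-1.797, -2.576, 0.003]
force: [-0.4, -0.7, -5.2]
width: 0.0232
```

```bash
python3 - <<'E'
from plan import *
snap('side');W=cloud(snap('side')); print(pose()[1:]); print('A now',hub(W,(.545,.077)))
z=pose()[1][2]/1000-.107; c=pose()[1][:2]/1000
for a in (.003,.015,.027,.039): print(cyl(W,c,.022,z+a,z+a+.012,.014))
E
```

```text
(array([544.81500955,  75.09517548, 278.92488372]), np.float64(0.3521057069508404), np.float64(-0.9999995833015238))
A now (array([545.5,  77.4]), 1.01, 125)
(array([543. ,  75.7]), 1.05, 40)
(array([543. ,  75.7]), 0.92, 44)
(array([543.2,  75.8]), 1.07, 42)
(array([542.8,  75.5]), 1.05, 41)
```

Call:
arm_command([
  [0.5,1.5,20,0,10],
  [0.3,1,20,0,10],
  [0,0,5,0,10],
  [0,0,3,0,10],
  [0,0,3,0,10],
])

```text
clock: 9.48
eef_pos: [0.5476, 0.0771, 0.229]
ee_rot: [1.797, 2.576, 0.001]
force: [0.2, 0.8, -4.6]
width: 0.0234
```

Call:
arm_command([
  [0,0,2,0,10],
  [0,0,2,0,10],
  [0,0,2,0,10],
  [0,0,0,0,10],
])

```text
clock: 9.82
eef_pos: [0.5475, 0.0775, 0.2225]
ee_rot: [1.797, 2.577, 0.0]
force: [0.6, -0.1, -4.6]
width: 0.0235
```

Into the mouth with no contact. I'll go past the 18 mm depth (TCP z 0.2137) slowly.

Call:
arm_command([
  [0,0,3,0,10],
  [0,0,3,0,10],
  [0,0,2,0,10],
  [0,0,1,0,10],
  [0,0,0,0,10],
])

```text
clock: 10.23
eef_pos: [0.5474, 0.0774, 0.2132]
ee_rot: [-1.797, -2.577, 0.001]
force: [0.5, 0.6, -4.9]
width: 0.0236
```

Call:
arm_command([
  [0,0,1,0,10],
  [0,0,0,0,10],
])

```text
clock: 10.4
eef_pos: [0.5475, 0.0774, 0.2124]
ee_rot: [1.797, 2.577, -0.0]
force: [0.1, -0.2, -5.2]
width: 0.0236
```

Call:
arm_command([
  [0,0,2,0,10],
  [0,0,2,0,10],
  [0,0,2,0,10],
  [0,0,0,0,10],
])

```text
clock: 10.73
eef_pos: [0.5473, 0.0774, 0.206]
ee_rot: [-1.797, -2.577, 0.001]
force: [0.3, -0.0, -4.8]
width: 0.0237
```

Call:
arm_command([
  [0,0,5,0,10],
  [0,0,5,0,10],
  [0,0,5,0,10],
  [0,0,5,0,10],
  [0,0,0,0,10],
])

```text
clock: 11.15
eef_pos: [0.547, 0.0774, 0.1852]
ee_rot: [-1.796, -2.576, 0.002]
force: [-0.8, 0.1, -5.8]
width: 0.0234
```

Call:
arm_command([
  [0,0,5,0,10],
  [0,0,5,0,10],
  [0,0,2,0,10],
  [0,0,0,0,10],
  [0,0,0,0,10],
])

```text
clock: 11.57
eef_pos: [0.5475, 0.0774, 0.1744]
ee_rot: [-1.797, -2.577, 0.0]
force: [-0.4, 0.5, -4.5]
width: 0.0233
```

```bash
python3 - <<'E'
from plan import *
print(pose()[1:])
plan([(469.3,329.2,284,20.3,10)],v=28,start=(547.4,77.4,284,20.3))
E
```

```text
(array([547.49602149,  77.35508988, 174.42175033]), np.float64(0.3529276904846545), np.float64(-0.9999999685301761))
[[26.3, 1.4, 0.0, 0.0, 10], [26.3, 1.4, 0.0, 0.0, 10], [26.3, 1.4, 0.0, 0.0, 10], [26.3, 1.4, 0.0, 0.0, 10], [26.3, 1.4, 0.0, 0.0, 10]]
[[26.4, 1.4, 0.0, 0.0, 10], [26.3, 1.4, 0.0, 0.0, 10], [26.4, 1.4, 0.0, 0.0, 10], [26.3, 1.5, 0.0, 0.0, 10], [26.4, 1.4, 0.0, 0.0, 10]]
end [469.3 329.2 284. ] 20.3
```

Call:
arm_command([
  [0,0,-10,0,10],
  [0,0,-20,0,10],
  [0,0,-20,0,10],
  [0,0,-20,0,10],
  [0,0,-20,0,10],
])

```text
clock: 11.98
eef_pos: [0.5475, 0.0773, 0.2665]
ee_rot: [1.797, 2.576, 0.001]
force: [0.3, 0.8, -5.4]
width: 0.0234
```

Call:
arm_command([
  [0,0,-20,0,10],
  [0,0,0,0,10],
])

```text
clock: 12.15
eef_pos: [0.549, 0.0774, 0.289]
ee_rot: [1.795, 2.574, 0.007]
force: [0.0, -0.7, -3.7]
width: 0.0233
```

Call:
arm_command([
  [13,0.7,0,0,10],
  [26.3,1.4,0,0,10],
  [26.3,1.4,0,0,10],
  [26.3,1.4,0,0,10],
  [26.3,1.4,0,0,10],
])

```text
clock: 12.57
eef_pos: [0.5119, 0.1915, 0.2841]
ee_rot: [-1.797, -2.577, 0.0]
force: [0.3, 0.8, -6.0]
width: 0.0235
```

Call:
arm_command([
  [26.3,1.4,0,0,10],
  [26.3,1.4,0,0,10],
  [26.3,1.4,0,0,10],
  [26.3,1.4,0,0,10],
  [26.3,1.5,0,0,10],
])

```text
clock: 12.98
eef_pos: [0.473, 0.3174, 0.2841]
ee_rot: [-1.797, -2.577, 0.001]
force: [-0.2, -0.3, -5.0]
width: 0.0239
```

Call:
arm_command([
  [13.6,0.9,0,0,10],
  [0,0,20,0,10],
  [0,0,20,0,10],
  [0,0,20,0,10],
  [0,0,20,0,10],
])

```text
clock: 13.4
eef_pos: [0.4699, 0.329, 0.2033]
ee_rot: [1.797, 2.576, -0.0]
force: [-0.4, -0.4, -3.9]
width: 0.0238
```

Call:
arm_command([
  [0,0,15,0,10],
  [0,0,8,0,10],
  [0,0,0,0,10],
  [0,0,0,0,10],
])

```text
clock: 13.73
eef_pos: [0.4701, 0.3293, 0.1817]
ee_rot: [1.797, 2.577, -0.0]
force: [-0.3, -0.2, -4.0]
width: 0.0234
```

```bash
python3 - <<'E'
from plan import *
for n in('top','side'):
  s=snap(n); W=cloud(s); cv2.imwrite(f'pics/{n}2.png',cv2.resize(s['image'][80:280,80:280,::-1],(500,500),interpolation=cv2.INTER_CUBIC))
print(pose()[1:],pose()[0]['force'])
z=pose()[1][2]/1000-.107; c=pose()[1][:2]/1000
for a in (.003,.015,.027,.039): print(cyl(W,c,.022,z+a,z+a+.012,.014))
plan([(469.3,329.2,150,20.3,10)],v=10)
E
```

```text
(array([470.4499802 , 329.6474475 , 182.51621221]), np.float64(0.35282093724571456), np.float64(-0.9999988881731872)) [ 0.54000281  0.25919201 -4.77326622]
(array([468.4, 329.6]), 1.33, 32)
(array([468.3, 329.7]), 1.37, 27)
(array([469. , 329.4]), 1.26, 30)
(array([468.6, 329.4]), 1.61, 30)
[[0.0, -0.3, 8.1, 0.0, 10], [0.0, -0.3, 8.1, 0.0, 10], [0.0, -0.3, 8.2, -0.001, 10], [0.0, -0.3, 8.1, 0.0, 10]]
end [469.3 329.2 150. ] 20.3
```

Call:
arm_command([
  [0,0,8,0,10],
  [0,0,8,0,10],
  [0,0,8,0,10],
  [0,0,5,0,10],
  [0,0,5,0,10],
])

```text
clock: 14.25
eef_pos: [0.4697, 0.3293, 0.1465]
ee_rot: [-1.797, -2.577, 0.001]
force: [0.4, 0.1, -5.6]
width: 0.0232
```

Call:
arm_command([
  [0,0,8,0,10],
  [0,0,8,0,10],
  [0,0,6,0,10],
  [0,0,4,0,10],
  [0,0,0,0,10],
])

```text
clock: 14.67
eef_pos: [0.4696, 0.3292, 0.1204]
ee_rot: [-1.797, -2.577, 0.002]
force: [-1.2, -0.3, -5.4]
width: 0.0235
```

Call:
arm_command([
  [0,0,2,0,10],
  [0,0,1,0,10],
  [0,0,0,0,10],
])

```text
clock: 14.92
eef_pos: [0.47, 0.3295, 0.1185]
ee_rot: [1.797, 2.577, 0.0]
force: [0.4, -1.0, -5.2]
width: 0.0237
```

Call:
arm_command([
  [0,0,1,0,10],
  [0,0,1,0,10],
  [0,0,0,0,10],
])

```text
clock: 15.17
eef_pos: [0.47, 0.3295, 0.1165]
ee_rot: [1.797, 2.577, 0.0]
force: [-0.0, 0.4, -5.2]
width: 0.0236
```

Call:
arm_command([
  [0,0,1,0,10],
  [0,0,0,0,10],
  [0,0,0,0,10],
])

```text
clock: 15.42
eef_pos: [0.4701, 0.3296, 0.1164]
ee_rot: [-1.797, -2.577, -0.001]
force: [-2.7, -2.3, 9.6]
width: 0.0234
```

```bash
python3 - <<'E'
from plan import *
print(pose()[1:],pose()[0]['force'])
E
```

```text
(array([470.13996178, 329.58891156, 116.3545452 ]), np.float64(0.35291023511753433), np.float64(-0.9999997303586771)) [-2.71401889 -2.29933717  9.55493564]
```

Call:
arm_command([
  [0,0,0,0,100],
  [0,0,0,0,100],
  [0,0,0,0,100],
  [0,0,0,0,100],
  [0,0,0,0,100],
])

```text
clock: 15.83
eef_pos: [0.47, 0.3295, 0.1155]
ee_rot: [1.797, 2.577, 0.0]
force: [-0.3, -0.7, 0.2]
width: 0.0533
```

Call:
arm_command([
  [0,0,-10,0,100],
  [0,0,-15,0,100],
  [0,0,-20,0,100],
  [0,0,-20,0,100],
  [0,0,-20,0,100],
])

```text
clock: 16.25
eef_pos: [0.4699, 0.3293, 0.2021]
ee_rot: [1.797, 2.577, 0.0]
force: [-0.3, 0.3, 0.4]
width: 0.0865
```

```bash
python3 - <<'E'
from plan import *
print(pose()[1:],pose()[0]['width'],pose()[0]['force'])
plan([(546,77.8,205,21,100)],v=28)
E
```

```text
(array([469.93274602, 329.29938866, 202.11460891]), np.float64(0.35282906645971135), np.float64(-0.9999999595182659)) 0.0865099479260874 [-0.27391891  0.33559339  0.40001497]
[[-26.2, -1.6, -0.3, -0.001, 100], [-26.2, -1.6, -0.3, -0.001, 100], [-26.2, -1.6, -0.3, -0.001, 100], [-26.2, -1.6, -0.3, -0.002, 100], [-26.2, -1.7, -0.3, -0.001, 100]]
[[-26.2, -1.7, -0.3, -0.002, 100], [-26.3, -1.8, -0.3, -0.001, 100], [-26.2, -1.8, -0.3, -0.002, 100], [-26.2, -1.8, -0.2, -0.001, 100], [-26.3, -1.8, -0.3, -0.002, 100]]
end [546.   77.8 205. ] 21.0
```

Call:
arm_command([
  [-26.2,-1.6,0,0,100],
  [-26.2,-1.6,0,0,100],
  [-26.2,-1.6,0,0,100],
  [-26.2,-1.6,0,0,100],
  [-26.2,-1.7,0,0,100],
])

```text
clock: 16.67
eef_pos: [0.5079, 0.2025, 0.2013]
ee_rot: [1.797, 2.577, 0.001]
force: [0.9, 0.3, 0.5]
width: 0.0938
```

Call:
arm_command([
  [-26.2,-1.7,0,0,100],
  [-26.2,-1.8,0,0,100],
  [-26.2,-1.8,0,-0.003,100],
  [-26.2,-1.8,0,-0.004,100],
  [-26.2,-1.8,0,-0.005,100],
])

```text
clock: 17.08
eef_pos: [0.5451, 0.0765, 0.2013]
ee_rot: [1.781, 2.588, 0.001]
force: [-0.1, 0.5, -0.3]
width: 0.0936
```

Call:
arm_command([
  [0,0,0,0,100],
  [0,0,20,0,100],
  [0,0,20,0,100],
  [0,0,0,0,100],
  [0,0,0,0,100],
])

```text
clock: 17.5
eef_pos: [0.5445, 0.0779, 0.1607]
ee_rot: [-1.781, -2.587, 0.002]
force: [0.2, -0.9, 1.5]
width: 0.0942
```

```bash
python3 - <<'E'
from plan import *
for n in('top','side'):
    W=cloud(snap(n)); c=(.546,.078)
    print(n,hub(W,c),rep(W,c,.045,.118,.135)); print('gauge',rep(W,(.469,.329),.02,.152,.168),'C',rep(W,(.447,-.007),.045,.118,.135))
    P=near(W,(.68,-.062),.04,.1,.146); print('rail',rep(W,(.68,-.062),.035,.105,.146), cyl(W,(.68,-.062),.04,.1,.2,.01)[2])
print(pose()[1:],pose()[0]['width'],pose()[0]['force'])
plan([(546,77.8,111,21,100)],v=18)
E
```

```text
top (array([546.,  78.]), nan, 0) few
gauge n90 mean[467.8 329.2 159.7] rect[467.8 331.2] [22.9 23.9] ang5 encl[467.6 330.5],12.8 C n223 mean[447.4  -5.2 124.5] rect[447.5  -4.9] [49.6 49.7] ang1 encl[447.4  -5.3],25.9
rail n345 mean[679.6 -62.2 136.7] rect[682.3 -62.8] [31.1 68.2] ang0 encl[679.8 -62.1],34.8 397
side (array([545.6,  77.3]), 1.09, 128) n154 mean[544.3  74.3 122.6] rect[544.8  75.3] [49.8 49.5] ang39 encl[542.9  76.7],27.6
gauge n39 mean[467.6 325.8 157.1] rect[469.3 327.9] [23.7 21.3] ang43 encl[468.2 329. ],15.0 C n202 mean[446.3  -9.8 122.7] rect[446.8  -8.9] [51.1 50.9] ang81 encl[446.6  -8.4],27.0
rail n283 mean[676.7 -63.4 134.2] rect[680.8 -62. ] [28.8 69.5] ang3 encl[679.8 -62.1],34.9 322
(array([545.29646814,  78.00065579, 161.79567462]), np.float64(0.36506579323781285), np.float64(-0.9999992879685813)) 0.09405803529549618 [ 0.06763287 -0.07253206  0.07726368]
[[-0.1, 0.2, 16.9, 0.0, 100], [-0.2, 0.2, 16.9, -0.001, 100], [-0.1, 0.2, 17.0, 0.0, 100]]
end [546.   77.8 111. ] 21.0
  ret = _var(a, axis=axis, dtype=dtype, out=out, ddof=ddof,
  arrmean = um.true_divide(arrmean, div, out=arrmean,
  ret = ret.dtype.type(ret / rcount)
```

Call:
arm_command([
  [0,0.6,17,0,100],
  [0,0,17,0,100],
  [0,0,17,0,100],
  [0,0,0,0,40],
  [0,0,0,0,40],
])

```text
clock: 18.02
eef_pos: [0.5455, 0.0781, 0.1102]
ee_rot: [1.781, 2.588, -0.0]
force: [-0.4, 0.6, 0.2]
width: 0.0838
```

Call:
arm_command([
  [0,0,0,0,40],
  [0,0,0,0,40],
  [0,0,0,0,40],
  [0,0,0,0,40],
  [0,0,0,0,40],
])

```text
clock: 18.43
eef_pos: [0.5457, 0.0781, 0.11]
ee_rot: [1.781, 2.587, 0.001]
force: [0.3, 0.4, 0.1]
width: 0.0509
```

Call:
arm_command([
  [0,0,0,0,40],
  [0,0,0,0,40],
  [0,0,0,0,40],
])

```text
clock: 18.68
eef_pos: [0.5458, 0.0781, 0.1099]
ee_rot: [1.781, 2.587, 0.001]
force: [0.7, 1.4, 5.8]
width: 0.0509
```

```bash
python3 - <<'E'
from plan import *
print(pose()[1:],pose()[0]['width'],pose()[0]['force'])
E
```

```text
(array([545.79717882,  78.12143637, 109.94437675]), np.float64(0.36503212326524553), np.float64(-0.9999995452060634)) 0.05085270548357005 [0.67343918 1.38637858 5.7790975 ]
```

```bash
python3 - <<'E'
from plan import *
plan([(545.8,78,285,20.9,40),(545.8,-62,285,1.5),(681.8,-62,285,1.5)],v=29)
E
```

```text
[[0.0, 0.0, -25.0, 0.0, 40], [0.0, 0.0, -25.0, 0.0, 40], [0.0, 0.0, -25.0, 0.0, 40], [0.0, 0.0, -25.0, 0.0, 40], [0.0, 0.0, -25.0, 0.0, 40]]
[[-0.1, 0.0, -25.0, 0.0, 40], [0.0, 0.0, -25.1, 0.0, 40], [-26.2, -10.0, 0.0, 0.068, 40], [-26.8, -8.2, 0.0, 0.068, 40], [-27.3, -6.4, 0.0, 0.068, 40]]
[[-27.6, -4.5, 0.0, 0.067, 40], [-27.8, -2.6, 0.0, 0.068, 40], [-0.7, 27.2, 0.0, 0.0, 40], [-0.7, 27.2, 0.0, 0.0, 40], [-0.7, 27.2, 0.0, 0.0, 40]]
[[-0.7, 27.2, 0.0, 0.0, 40], [-0.8, 27.1, 0.0, 0.0, 40]]
end [681.8 -62.  285. ] 1.5
```

Call:
arm_command([
  [0,0,-10,0,40],
  [0,0,-25,0,40],
  [0,0,-25,0,40],
  [0,0,-25,0,40],
  [0,0,-25,0,40],
], grip_force=55)

```text
clock: 19.1
eef_pos: [0.5446, 0.0777, 0.2207]
ee_rot: [-1.781, -2.587, 0.002]
force: [0.9, 0.8, -7.2]
width: 0.0508
```

Call:
arm_command([
  [0,0,-25,0,40],
  [0,0,-25,0,40],
  [0,0,-15,0,40],
  [0,0,0,0,40],
  [-26,-10,0,0.068,40],
])

```text
clock: 19.52
eef_pos: [0.5449, 0.0549, 0.2841]
ee_rot: [-1.858, -2.532, -0.002]
force: [1.0, 0.6, -7.9]
width: 0.0507
```

Call:
arm_command([
  [-26.8,-8.2,0,0.068,40],
  [-27.3,-6.4,0,0.068,40],
  [-27.6,-4.5,0,0.067,40],
  [-27.8,-2.6,0,0.068,40],
  [0,0,0,0,40],
])

```text
clock: 19.93
eef_pos: [0.5438, -0.0677, 0.2836]
ee_rot: [2.205, 2.238, -0.004]
force: [0.0, 0.5, -6.9]
width: 0.0505
```

Call:
arm_command([
  [0,0,0,0,40],
  [0,0,0,0,40],
])

```text
clock: 20.1
eef_pos: [0.5447, -0.0613, 0.2835]
ee_rot: [-2.191, -2.25, 0.002]
force: [-0.2, -0.2, -6.9]
width: 0.0504
```

```bash
python3 - <<'E'
from plan import *
print(pose()[1:],pose()[0]['width'],pose()[0]['force'])
plan([(681.8,-62,285,1.5,40)],v=24)
E
```

```text
(array([544.71201037, -61.27070552, 283.49455116]), np.float64(0.026765288564656417), np.float64(-0.9999984836078964)) 0.05041725140836994 [-0.20840634 -0.1612658  -6.92534782]
[[-0.7, 22.8, -0.3, 0.0, 40], [-0.7, 22.8, -0.2, 0.0, 40], [-0.7, 22.9, -0.3, 0.0, 40], [-0.8, 22.8, -0.2, 0.0, 40], [-0.7, 22.9, -0.3, 0.0, 40]]
[[-0.8, 22.8, -0.2, 0.001, 40]]
end [681.8 -62.  285. ] 1.5
```

Call:
arm_command([
  [-0.7,12,0,0,40],
  [-0.7,25,0,0,40],
  [-0.7,25,0,0,40],
  [-0.7,25,0,0,40],
  [-0.7,25,0,0,40],
])

```text
clock: 20.52
eef_pos: [0.6583, -0.0605, 0.2835]
ee_rot: [-2.188, -2.252, 0.001]
force: [-0.6, 0.5, -5.7]
width: 0.0504
```

Call:
arm_command([
  [-0.7,25,0,0,40],
  [0,0,0,0,40],
  [0,0,0,0,40],
  [0,0,0,0,40],
])

```text
clock: 20.85
eef_pos: [0.6818, -0.0616, 0.2836]
ee_rot: [-2.19, -2.251, 0.002]
force: [-0.0, -0.0, -6.9]
width: 0.0507
```

```bash
python3 - <<'E'
from plan import *
for n in('top','side'):
  s=snap(n); W=cloud(s); np.save(n+'3.npy',W); cv2.imwrite(f'pics/{n}3.png',cv2.resize(s['image'][60:260,180:380,::-1],(600,600),interpolation=cv2.INTER_CUBIC))
print(pose()[1:],pose()[0]['width'],pose()[0]['force'])
print('crown',rep(W,(.682,-.062),.06,.24,.268),'legs',rep(W,(.682,-.062),.06,.18,.24),'bottom',rep(W,(.682,-.062),.06,.168,.18))
print('hung',rep(W,(.681,.01),.045,.18,.2))
E
```

```text
(array([681.70606786, -61.92362087, 284.50465763]), np.float64(0.026601708364643498), np.float64(-0.999999901384761)) 0.05072895822276793 [ 0.68945884  1.01329992 -5.93463031]
crown n465 mean[668.4 -77.8 256.3] rect[679.9 -63.4] [77.3 54.4] ang3 encl[680.6 -63.4],45.9 legs n674 mean[674.2 -72.6 208.1] rect[680.8 -63.6] [79.1 55.4] ang2 encl[680.4 -64.4],46.2 bottom n75 mean[673.2 -69.6 176.4] rect[680.1 -63.6] [75.7 52.7] ang2 encl[680.5 -63.3],45.6
hung n68 mean[664.7  13.8 187.7] rect[666.3  18.3] [47.4 15.5] ang61 encl[671.8  15.3],23.7
```

View pics/side3.png

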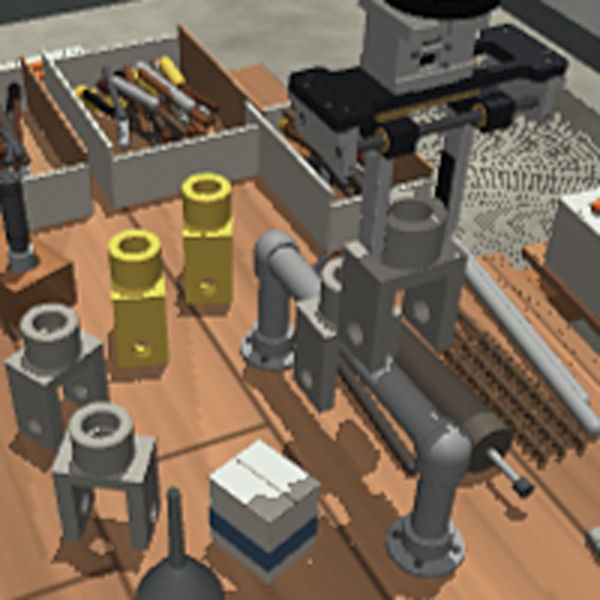

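Call:
arm_command([
  [0,0,15,0,40],
  [0,0,15,0,40],
  [0,0,15,0,40],
  [0,0,15,0,40],
  [0,0,0,0,40],
])

```text
clock: 21.37
eef_pos: [0.6807, -0.0617, 0.222]
ee_rot: [-2.19, -2.248, 0.003]
force: [-0.6, 1.1, -6.6]
width: 0.0507
```

Call:
arm_command([
  [0,0,12,0,40],
  [0,0,12,0,40],
  [0,0,12,0,40],
  [0,0,8,0,40],
  [0,0,0,0,40],
])

```text
clock: 21.78
eef_pos: [0.6814, -0.0622, 0.1783]
ee_rot: [-2.191, -2.249, 0.003]
force: [-0.1, -0.7, -7.2]
width: 0.0506
```

Call:
arm_command([
  [0,0,1,0,40],
  [0,0,1,0,40],
  [0,0,0,0,40],
])

```text
clock: 22.03
eef_pos: [0.6825, -0.0625, 0.1789]
ee_rot: [2.192, 2.25, 0.001]
force: [-0.2, -0.1, -7.1]
width: 0.0508
```

Call:
arm_command([
  [0,0,1,0,40],
  [0,0,1,0,40],
  [0,0,0,0,40],
  [0,0,0,0,40],
])

```text
clock: 22.37
eef_pos: [0.6823, -0.0624, 0.1765]
ee_rot: [2.192, 2.25, -0.0]
force: [-0.2, 0.4, -6.8]
width: 0.0506
```

Call:
arm_command([
  [0,0,1,0,40],
  [0,0,0,0,40],
  [0,0,0,0,40],
])

```text
clock: 22.62
eef_pos: [0.6825, -0.0625, 0.1758]
ee_rot: [2.192, 2.25, 0.0]
force: [-0.7, 0.1, -2.3]
width: 0.0505
```

Call:
arm_command([
  [0,0,0.5,0,40],
  [0,0,0,0,100],
  [0,0,0,0,100],
  [0,0,0,0,100],
  [0,0,0,0,100],
])

```text
clock: 23.03
eef_pos: [0.6825, -0.0625, 0.1751]
ee_rot: [2.192, 2.25, 0.0]
force: [0.8, 0.5, 0.7]
width: 0.0737
```

Call:
arm_command([
  [0,0,0,0,100],
  [0,0,0,0,100],
  [0,0,-5,0,100],
  [0,0,-15,0,100],
  [0,0,-25,0,100],
])

```text
clock: 23.45
eef_pos: [0.6813, -0.0622, 0.2187]
ee_rot: [-2.191, -2.248, 0.004]
force: [1.0, -0.8, 0.1]
width: 0.0938
```

Call:
arm_command([
  [0,0,-25,0,100],
  [0,0,-10,0,100],
  [0,0,0,0,100],
  [0,0,0,0,100],
])

```text
clock: 23.78
eef_pos: [0.6823, -0.0624, 0.2549]
ee_rot: [2.192, 2.25, 0.0]
force: [-0.5, 0.1, -0.2]
width: 0.0941
```

```bash
python3 - <<'E'
from plan import *
for n in('top','side'):
  s=snap(n); W=cloud(s); np.save(n+'4.npy',W)
  print(n,'hungA',hub(W,(.682,-.062),.16,.183),rep(W,(.682,-.062),.04,.18,.2),'\n hung',hub(W,(.681,.01),.16,.183),'\n B',hub(W,(.448,.1365)),rep(W,(.448,.1365),.06,.078,.098),'\n C',hub(W,(.4475,-.007)),rep(W,(.4475,-.007),.06,.078,.098))
  # tray rim points
  for l,(a,b) in dict(rim=(.046,.054),hi=(.066,.074)).items():
    P=W.reshape(-1,3); m=(P[:,2]>a)&(P[:,2]<b)&(P[:,1]<-.22)&(P[:,1]>-.52)&(P[:,0]>.28)&(P[:,0]<.62); Q=P[m]
    print(l,len(Q),cv2.minAreaRect((Q[:,:2]*1000).astype(np.float32)),np.round(np.percentile(Q*1000,[2,50,98],axis=0),0).tolist())
print(pose()[1:],pose()[0]['width'])
s=snap('top'); 
for i,d in enumerate(arm.silhouettes('top','tray_floor')[:2]):
    v,u=np.nonzero(d['mask']); print('mask',d['p'],cv2.minAreaRect(np.c_[u,v].astype(np.float32)),d['position'])
E
```

```text
top hungA (array([682., -62.]), nan, 0) few 
 hung (array([681.,  10.]), nan, 0) 
 B (array([448. , 136.5]), nan, 0) few 
 C (array([447.5,  -7. ]), nan, 0) few
rim 546 ((439.02972412109375, -361.85906982421875), (270.8588562011719, 218.21514892578125), 3.3574845790863037) [[301.0, -475.0, 46.0], [386.0, -372.0, 49.0], [572.0, -248.0, 53.0]]
hi 222 ((544.4213256835938, -355.3243103027344), (60.251922607421875, 216.5497589111328), 3.111692190170288) [[516.0, -463.0, 66.0], [569.0, -355.0, 69.0], [578.0, -247.0, 73.0]]
side hungA (array([680. , -63.5]), 0.86, 152) n246 mean[677.2 -66.7 187.4] rect[677.9 -65.4] [50.  50.2] ang86 encl[678.  -64.3],26.9 
 hung (array([681.8,  10. ]), 1.0, 130) 
 B (array([448. , 136.2]), 0.96, 130) n258 mean[442.4 119.7  87.3] rect[448.4 134.2] [78.6 53. ] ang26 encl[448.2 133.3],45.1 
 C (array([447.6,  -6.5]), 0.8, 138) n324 mean[445.3 -20.8  87.2] rect[447.2  -7.3] [54.6 77.3] ang57 encl[446.8  -9.1],44.9
rim 631 ((439.0810852050781, -363.05987548828125), (269.3377990722656, 216.08290100097656), 3.3575611114501953) [[301.0, -464.0, 46.0], [441.0, -269.0, 49.0], [577.0, -252.0, 54.0]]
hi 443 ((545.5736083984375, -356.37042236328125), (61.42169952392578, 215.91554260253906), 3.4036550521850586) [[517.0, -464.0, 66.0], [571.0, -381.0, 69.0], [580.0, -249.0, 71.0]]
(array([681.83576809, -62.21810006, 253.66349872]), np.float64(0.02605966359641657), np.float64(-0.9999986256420706)) 0.09402869508815977
mask 0.58 ((391.2612609863281, 235.52301025390625), (108.88095092773438, 88.1097412109375), 84.49451446533203) [393.9, 235.1]
mask 0.28 ((120.07386779785156, 227.2092742919922), (31.950727462768555, 57.91069793701172), 70.55996704101562) [120.9, 228.4]
  ret = _var(a, axis=axis, dtype=dtype, out=out, ddof=ddof,
  arrmean = um.true_divide(arrmean, div, out=arrmean,
  ret = ret.dtype.type(ret / rcount)
```

```bash
python3 - <<'E'
from plan import *
plan([(447.5,-7,215,-33.5,100)],v=28)
plan([(447.5,-7,110.5,-33.5,100)],v=20,start=(447.5,-7,215,-33.5))
E
```

```text
[[6.8, -25.9, 4.3, 0.068, 100], [5.0, -26.3, 4.3, 0.068, 100], [3.3, -26.6, 4.3, 0.068, 100], [1.4, -26.7, 4.3, 0.068, 100], [-0.4, -26.7, 4.3, 0.068, 100]]
[[-2.2, -26.7, 4.3, 0.068, 100], [-4.0, -26.4, 4.3, 0.068, 100], [-5.8, -26.1, 4.3, 0.067, 100], [-7.5, -25.7, 4.3, 0.068, 100]]
end [447.5  -7.  215. ] -33.5
[[0.0, 0.0, 17.4, 0.0, 100], [0.0, 0.0, 17.4, 0.0, 100], [0.0, 0.0, 17.4, 0.0, 100], [0.0, 0.0, 17.4, 0.0, 100], [0.0, 0.0, 17.4, 0.0, 100]]
[[0.0, 0.0, 17.5, 0.0, 100]]
end [447.5  -7.  110.5] -33.5
```

Call:
arm_command([
  [7,-26,4,0.068,100],
  [5,-26.3,4,0.068,100],
  [3.3,-26.6,4,0.068,100],
  [1.4,-26.7,4,0.068,100],
  [-0.4,-26.7,4,0.068,100],
])

```text
clock: 24.4
eef_pos: [0.5503, -0.0313, 0.2339]
ee_rot: [-2.544, -1.842, 0.002]
force: [0.0, -0.2, 0.2]
width: 0.0941
```

Call:
arm_command([
  [-2.2,-26.7,4,0.068,100],
  [-4,-26.4,4,0.068,100],
  [-5.8,-26,4,0.067,100],
  [-7.5,-25.7,4,0.068,100],
  [0,0,15,0,100],
])

```text
clock: 24.82
eef_pos: [0.4449, -0.006, 0.2045]
ee_rot: [-2.769, -1.478, -0.003]
force: [1.5, -0.5, 1.0]
width: 0.0944
```

Call:
arm_command([
  [0,0,20,0,100],
  [0,0,0,0,100],
  [0,0,0,0,100],
  [0,0,0,0,100],
])

```text
clock: 25.15
eef_pos: [0.4482, -0.0074, 0.1845]
ee_rot: [2.768, 1.486, -0.001]
force: [-0.3, 0.0, 0.5]
width: 0.0939
```

```bash
python3 - <<'E'
from plan import *
print(pose()[1:],pose()[0]['width'],pose()[0]['force'])
plan([(447.5,-7,110.5,-33.5,100)],v=20)
E
```

```text
(array([448.21603235,  -7.37163231, 184.50734794]), np.float64(-0.585501645406157), np.float64(-0.9999997625019649)) 0.09390811030986053 [-0.27865391  0.00674819  0.54848952]
[[0.0, -0.2, 18.5, 0.0, 100], [0.0, -0.2, 18.5, 0.0, 100], [0.0, -0.2, 18.5, 0.0, 100], [-0.1, -0.2, 18.5, -0.001, 100]]
end [447.5  -7.  110.5] -33.5
```

Call:
arm_command([
  [0,-0.6,20,0,100],
  [0,0,20,0,100],
  [0,0,20,0,100],
  [0,0,14,0,80],
  [0,0,0,0,40],
], grip_force=55)

```text
clock: 25.57
eef_pos: [0.4468, -0.007, 0.1086]
ee_rot: [-2.768, -1.486, 0.004]
force: [-0.3, 0.3, -0.5]
width: 0.0839
```

Call:
arm_command([
  [0,0,0,0,40],
  [0,0,0,0,40],
  [0,0,0,0,40],
  [0,0,0,0,40],
  [0,0,0,0,40],
])

```text
clock: 25.98
eef_pos: [0.4478, -0.0065, 0.1106]
ee_rot: [2.767, 1.487, 0.002]
force: [-2.1, 0.1, 7.2]
width: 0.0508
```

Call:
arm_command([
  [0,0,0,0,40],
  [0,0,0,0,40],
  [0,0,0,0,40],
])

```text
clock: 26.23
eef_pos: [0.4478, -0.0065, 0.1106]
ee_rot: [-2.767, -1.487, -0.001]
force: [-2.5, 0.3, 10.3]
width: 0.0507
```

```bash
python3 - <<'E'
from plan import *
print(pose()[1:],pose()[0]['width'],pose()[0]['force'])
o,p,a,_=pose(); p0=(*p[:2],320,np.degrees(a))
plan([(365,-160,320,-20,40),(377,-366,320,3.4,40)],v=28,start=p0)
E
```

```text
(array([447.78503959,  -6.49774079, 110.58889124]), np.float64(-0.5848675954397418), np.float64(-0.9999995393306409)) 0.05065987146493227 [-2.51614134  0.33812276 10.32997486]
[[-24.8, 2.2, 0.0, -0.034, 40], [-24.9, 1.4, 0.0, -0.034, 40], [-24.9, 0.6, 0.0, -0.034, 40], [-24.9, -0.3, 0.0, -0.033, 40], [-24.9, -1.1, 0.0, -0.034, 40]]
[[-24.8, -2.0, 0.0, -0.033, 40], [-24.8, -2.7, 0.0, -0.034, 40], [-23.7, 10.2, 0.0, -0.051, 40], [-24.2, 9.0, 0.0, -0.051, 40], [-24.6, 7.7, 0.0, -0.051, 40]]
[[-25.0, 6.5, 0.0, -0.051, 40], [-25.2, 5.2, 0.0, -0.051, 40], [-25.5, 3.9, 0.0, -0.051, 40], [-25.7, 2.6, 0.0, -0.051, 40], [-25.7, 1.3, 0.0, -0.051, 40]]
end [ 377. -366.  320.] 3.4
```

Call:
arm_command([
  [0,0,-10,0,40],
  [0,0,-25,0,40],
  [0,0,-28,0,40],
  [0,0,-28,0,40],
  [0,0,-28,0,40],
])

```text
clock: 26.65
eef_pos: [0.4467, -0.0073, 0.2306]
ee_rot: [2.768, 1.485, -0.002]
force: [1.9, 1.1, -5.8]
width: 0.0509
```

Call:
arm_command([
  [0,0,-28,0,40],
  [0,0,-28,0,40],
  [0,0,-25,0,40],
  [0,0,-10,0,40],
  [-24.8,2.2,0,-0.034,40],
])

```text
clock: 27.07
eef_pos: [0.4372, -0.0259, 0.3218]
ee_rot: [2.738, 1.538, 0.004]
force: [-0.0, -0.2, -7.0]
width: 0.0507
```

Call:
arm_command([
  [-25,1.4,0,-0.034,40],
  [-25,0.6,0,-0.034,40],
  [-25,-0.3,0,-0.033,40],
  [-25,-1,0,-0.034,40],
  [-25,-2,0,-0.033,40],
])

```text
clock: 27.48
eef_pos: [0.3749, -0.1399, 0.3192]
ee_rot: [-2.602, -1.759, 0.002]
force: [0.1, 0.3, -6.7]
width: 0.0506
```

Call:
arm_command([
  [-25,-2.7,0,-0.034,40],
  [-23.7,10,0,-0.051,40],
  [-24.2,9,0,-0.051,40],
  [-24.6,7.7,0,-0.051,40],
  [-25,6.5,0,-0.051,40],
])

```text
clock: 27.9
eef_pos: [0.369, -0.2605, 0.32]
ee_rot: [-2.383, -2.046, -0.003]
force: [0.2, 1.2, -6.6]
width: 0.0507
```

Call:
arm_command([
  [-25,5,0,-0.051,40],
  [-25.5,4,0,-0.051,40],
  [-25.5,2.6,0,-0.051,40],
  [-25.5,1.3,0,-0.051,40],
  [0,0,0,0,40],
])

```text
clock: 28.32
eef_pos: [0.3708, -0.3592, 0.3194]
ee_rot: [-2.183, -2.256, 0.007]
force: [-1.1, 0.6, -7.3]
width: 0.0506
```

Call:
arm_command([
  [0,0,0,0,40],
  [0,0,0,0,40],
  [0,0,0,0,40],
])

```text
clock: 28.57
eef_pos: [0.3738, -0.3532, 0.32]
ee_rot: [-2.179, -2.26, -0.001]
force: [0.4, 1.3, -6.4]
width: 0.0507
```

```bash
python3 - <<'E'
from plan import *
s=snap('side'); W=cloud(s); p=pose()[1]; print(p,np.degrees(pose()[2]),pose()[0]['width'],pose()[0]['force'])
z=p[2]/1000-.1106
print('legs',rep(W,p[:2]/1000,.06,z+.01,z+.06),'oil',rep(W,(.445,-.16),.05,.03,.2))
plan([(377,-366,p[2],3.4,40)])
E
```

```text
[ 374.04632593 -353.07668498  320.20267907] 2.146131242710961 0.050504234897318576 [-0.03717433  0.71783643 -6.83727099]
legs n529 mean[ 368.4 -371.9  244.2] rect[ 373.  -353.9] [76.3 52.1] ang2 encl[ 372.8 -353.7],45.8 oil n148 mean[ 449.5 -172.8  119. ] rect[ 446.9 -164. ] [30.5 44.1] ang56 encl[ 444.4 -169.4],23.1
[[-13.0, 2.5, 0.0, -0.022, 40]]
end [ 377.  -366.   320.2] 3.4
```

Call:
arm_command([
  [-13,2.5,0,-0.02,40],
  [0,0,20,0,40],
  [0,0,25,0,40],
  [0,0,25,0,40],
  [0,0,25,0,40],
])

```text
clock: 29.03
eef_pos: [0.3772, -0.3658, 0.2244]
ee_rot: [-2.155, -2.284, -0.002]
force: [1.2, 0.3, -5.8]
width: 0.0505
```

Call:
arm_command([
  [0,0,25,0,40],
  [0,0,25,0,40],
  [0,0,25,0,40],
  [0,0,15,0,40],
  [0,0,10,0,40],
])

```text
clock: 29.45
eef_pos: [0.3767, -0.3654, 0.1239]
ee_rot: [-2.154, -2.283, -0.0]
force: [0.5, -0.0, -6.5]
width: 0.0506
```

Call:
arm_command([
  [0,0,4,0,40],
  [0,0,0,0,40],
  [0,0,0,0,40],
])

```text
clock: 29.7
eef_pos: [0.3769, -0.367, 0.1221]
ee_rot: [-2.158, -2.283, -0.0]
force: [0.3, -0.5, -5.8]
width: 0.0506
```

```bash
python3 - <<'E'
from plan import *
p=pose()[1]; print(p,np.degrees(pose()[2]),pose()[0]['width'],pose()[0]['force'])
E
```

```text
[ 376.89834119 -367.00356594  122.13804534] 3.235004632773862 0.050596702215580644 [ 0.32277779 -0.46217815 -5.79628935]
```

Call:
arm_command([
  [0,0,3,0,40],
  [0,0,2,0,40],
  [0,0,1,0,40],
  [0,0,0,0,40],
  [0,0,0,0,40],
])

```text
clock: 30.12
eef_pos: [0.3764, -0.367, 0.1154]
ee_rot: [-2.158, -2.282, -0.0]
force: [0.5, -0.2, -5.9]
width: 0.0513
```

Call:
arm_command([
  [0,0,1,0,40],
  [0,0,0,0,40],
  [0,0,0,0,40],
])

```text
clock: 30.37
eef_pos: [0.3764, -0.3673, 0.1146]
ee_rot: [-2.158, -2.282, -0.0]
force: [-2.6, 1.0, 4.4]
width: 0.0508
```

Call:
arm_command([
  [0,0,0,0,100],
  [0,0,0,0,100],
  [0,0,0,0,100],
  [0,0,0,0,100],
  [0,0,0,0,100],
])

```text
clock: 30.78
eef_pos: [0.3764, -0.367, 0.1143]
ee_rot: [-2.158, -2.282, 0.0]
force: [-0.3, -0.3, 0.4]
width: 0.0805
```

Call:
arm_command([
  [0,0,0,0,100],
  [0,0,-10,0,100],
  [0,0,-20,0,100],
  [0,0,-25,0,100],
  [0,0,-28,0,100],
])

```text
clock: 31.2
eef_pos: [0.3758, -0.367, 0.1984]
ee_rot: [-2.158, -2.28, 0.001]
force: [0.2, -0.3, -0.1]
width: 0.0938
```

Call:
arm_command([
  [0,0,-28,0,100],
  [0,0,-20,0,100],
  [0,0,0,0,100],
  [0,0,0,0,100],
])

```text
clock: 31.53
eef_pos: [0.3768, -0.3673, 0.2464]
ee_rot: [2.158, 2.283, 0.001]
force: [-0.0, 0.2, -0.4]
width: 0.0941
```

```bash
python3 - <<'E'
from plan import *
snap('side');W=cloud(snap('side'));p=pose()[1]; print(p,np.degrees(pose()[2]),pose()[0]['width'],pose()[0]['force'])
print('C',hub(W,(.376,-.367),.098,.122),rep(W,(.376,-.367),.045,.122,.14),'oil',rep(W,(.445,-.16),.05,.03,.2))
plan([(448,136.5,245,26.5,100)],v=26)
E
```

```text
[ 376.29823523 -366.73000271  244.88185441] 3.20771580045227 0.09414824273687901 [ 0.18430042  0.04541006 -0.4514271 ]
C (array([ 375.7, -367. ]), 0.35, 156) n532 mean[ 374.8 -369.1  127.3] rect[ 375.3 -367.8] [50.7 51.2] ang21 encl[ 375.4 -367.5],26.5 oil few
[[24.9, 5.0, 0.0, -0.02, 100], [24.8, 5.5, 0.0, -0.02, 100], [24.7, 6.0, 0.0, -0.02, 100], [24.6, 6.5, 0.0, -0.02, 100], [24.4, 7.0, 0.0, -0.02, 100]]
[[24.3, 7.4, 0.0, -0.02, 100], [24.1, 7.9, 0.0, -0.02, 100], [24.0, 8.4, 0.0, -0.021, 100], [23.8, 8.9, 0.0, -0.02, 100], [23.6, 9.4, 0.0, -0.021, 100]]
[[23.4, 9.9, 0.0, -0.02, 100], [23.2, 10.4, 0.0, -0.021, 100], [23.0, 10.8, 0.0, -0.02, 100], [22.8, 11.3, 0.0, -0.021, 100], [22.5, 11.8, 0.0, -0.02, 100]]
[[22.3, 12.2, 0.0, -0.021, 100], [22.1, 12.7, 0.0, -0.02, 100], [21.8, 13.1, 0.0, -0.021, 100], [21.5, 13.6, -0.1, -0.02, 100], [21.2, 14.0, 0.0, -0.021, 100]]
end [448.  136.5 245. ] 26.5
```

Call:
arm_command([
  [25,5,0,-0.02,100],
  [25,5.5,0,-0.02,100],
  [25,6,0,-0.02,100],
  [24.5,6.5,0,-0.02,100],
  [24.5,7,0,-0.02,100],
])

```text
clock: 32.05
eef_pos: [0.3939, -0.2395, 0.2446]
ee_rot: [-2.039, -2.386, 0.002]
force: [0.7, 0.2, 0.3]
width: 0.0944
```

Call:
arm_command([
  [24.3,7.4,0,-0.02,100],
  [24,8,0,-0.02,100],
  [24,8.4,0,-0.02,100],
  [24,9,0,-0.02,100],
  [23.5,9.4,0,-0.02,100],
])

```text
clock: 32.47
eef_pos: [0.4121, -0.1136, 0.245]
ee_rot: [-1.917, -2.486, 0.001]
force: [0.7, -0.4, -1.0]
width: 0.0941
```

Call:
arm_command([
  [23.4,10,0,-0.02,100],
  [23.2,10.4,0,-0.02,100],
  [23,11,0,-0.02,100],
  [23,11.3,0,-0.02,100],
  [22.5,12,0,-0.02,100],
])

```text
clock: 32.88
eef_pos: [0.4308, 0.0123, 0.245]
ee_rot: [-1.791, -2.579, 0.001]
force: [0.5, 0.2, -0.2]
width: 0.094
```

Call:
arm_command([
  [22.3,12.2,0,-0.02,100],
  [22,12.7,0,-0.02,100],
  [22,13,0,-0.02,100],
  [21.5,13.5,0,-0.02,100],
  [15,9,0,-0.02,100],
])

```text
clock: 33.3
eef_pos: [0.4479, 0.1322, 0.2453]
ee_rot: [-1.657, -2.667, 0.001]
force: [0.3, 0.1, -0.5]
width: 0.0941
```

Call:
arm_command([
  [0,0,20,0,100],
  [0,0,20,0,100],
  [0,0,0,0,100],
  [0,0,0,0,100],
])

```text
clock: 33.63
eef_pos: [0.4475, 0.1291, 0.2055]
ee_rot: [-1.661, -2.664, 0.003]
force: [0.1, -0.9, 0.7]
width: 0.094
```

```bash
python3 - <<'E'
from plan import *
snap('side');W=cloud(snap('side'));p=pose()[1]; print(p,np.degrees(pose()[2]),pose()[0]['width'],pose()[0]['force'])
print('B',hub(W,(.448,.1365)),'oil',rep(W,(.445,-.16),.05,.03,.2))
plan([(448,136.5,110.5,26.5,100)],v=25)
E
```

```text
[448.21347211 129.32635244 206.60634652] 26.101049017079628 0.09418121974304194 [ 0.2198939   0.42343827 -0.22436124]
B (array([447.9, 136.1]), 1.11, 134) oil n1125 mean[ 445.5 -177.4   92.3] rect[ 443.2 -169.8] [49.2 77.6] ang75 encl[ 445.4 -161.9],38.8
[[1.6, 0.7, 24.0, -0.002, 100], [1.6, 0.8, 24.0, -0.002, 100], [1.7, 0.7, 24.1, -0.001, 100], [1.6, 0.8, 24.0, -0.002, 100]]
end [448.  136.5 110.5] 26.5
```

Oil can is unmoved. Now I'll grasp B.

Call:
arm_command([
  [3.2,1.5,16,-0.006,100],
  [3.3,1.5,20,0,100],
  [0,0,20,0,100],
  [0,0,20,0,100],
  [0,0,20,0,80],
])

```text
clock: 34.15
eef_pos: [0.4481, 0.137, 0.1099]
ee_rot: [-1.653, -2.67, -0.003]
force: [1.5, 0.8, 1.1]
width: 0.0901
```

Call:
arm_command([
  [0,0,0,0,40],
  [0,0,0,0,40],
  [0,0,0,0,40],
  [0,0,0,0,40],
  [0,0,0,0,40],
])

```text
clock: 34.57
eef_pos: [0.4479, 0.137, 0.1108]
ee_rot: [-1.653, -2.67, -0.003]
force: [1.1, -0.2, -0.8]
width: 0.0575
```

Call:
arm_command([
  [0,0,0,0,40],
  [0,0,0,0,40],
  [0,0,0,0,40],
  [0,0,0,0,40],
])

```text
clock: 34.9
eef_pos: [0.448, 0.1369, 0.1105]
ee_rot: [-1.653, -2.67, -0.003]
force: [-0.1, 0.0, 10.0]
width: 0.0506
```

```bash
python3 - <<'E'
from plan import *
print(pose()[1:],pose()[0]['width'],pose()[0]['force'])
o,p,a,_=pose(); p0=(*p[:2],320,np.degrees(a))
plan([(515,-160,320,15,40),(500.9,-358.9,320,3.4,40)],v=25,start=p0)
E
```

```text
(array([448.01982125, 136.90027256, 110.46546173]), np.float64(0.46190866067269737), np.float64(-0.9999980733178738)) 0.05061941128780906 [-0.06353139  0.0496235   9.9912846 ]
[[-22.7, -5.6, 0.0, 0.015, 40], [-22.8, -5.2, 0.0, 0.015, 40], [-22.9, -4.9, 0.0, 0.015, 40], [-23.0, -4.5, 0.0, 0.016, 40], [-23.0, -4.2, 0.0, 0.015, 40]]
[[-23.1, -3.8, 0.0, 0.016, 40], [-23.2, -3.5, 0.0, 0.015, 40], [-23.2, -3.1, 0.0, 0.016, 40], [-23.3, -2.7, 0.0, 0.015, 40], [-23.3, -2.4, 0.0, 0.016, 40]]
[[-23.3, -2.0, 0.0, 0.015, 40], [-23.4, -1.7, 0.0, 0.016, 40], [-23.3, -1.2, 0.0, 0.015, 40], [-23.6, -8.1, 0.0, 0.025, 40], [-23.8, -7.6, 0.0, 0.025, 40]]
[[-23.9, -7.0, 0.0, 0.025, 40], [-24.1, -6.3, 0.0, 0.026, 40], [-24.3, -5.7, 0.0, 0.025, 40], [-24.4, -5.1, 0.0, 0.026, 40], [-24.5, -4.5, 0.0, 0.025, 40]]
[[-24.6, -3.9, 0.0, 0.026, 40]]
end [ 500.9 -358.9  320. ] 3.4
```

Call:
arm_command([
  [0,0,-10,0,40],
  [0,0,-25,0,40],
  [0,0,-28,0,40],
  [0,0,-28,0,40],
  [0,0,-28,0,40],
])

```text
clock: 35.32
eef_pos: [0.447, 0.1357, 0.2302]
ee_rot: [-1.654, -2.669, 0.001]
force: [0.4, 0.6, -5.7]
width: 0.0503
```

Call:
arm_command([
  [0,0,-28,0,40],
  [0,0,-28,0,40],
  [0,0,-25,0,40],
  [0,0,-10,0,40],
  [-15,-4,0,0.015,40],
])

```text
clock: 35.73
eef_pos: [0.4508, 0.1232, 0.3214]
ee_rot: [-1.669, -2.661, -0.005]
force: [0.1, 0.4, -5.6]
width: 0.0504
```

Call:
arm_command([
  [-23,-5.2,0,0.015,40],
  [-23,-5,0,0.015,40],
  [-23,-4.5,0,0.016,40],
  [-23,-4.2,0,0.015,40],
  [-23,-4,0,0.016,40],
])

```text
clock: 36.15
eef_pos: [0.4757, 0.005, 0.3186]
ee_rot: [-1.775, -2.589, 0.001]
force: [0.3, 0.8, -4.6]
width: 0.0506
```

Call:
arm_command([
  [-23,-3.5,0,0.015,40],
  [-23,-3,0,0.016,40],
  [-23.3,-2.7,0,0.015,40],
  [-23.3,-2.4,0,0.016,40],
  [-23.3,-2,0,0.015,40],
])

```text
clock: 36.57
eef_pos: [0.5014, -0.1087, 0.3184]
ee_rot: [-1.874, -2.518, 0.001]
force: [-0.6, 0.4, -4.3]
width: 0.0505
```

Call:
arm_command([
  [-23.4,-1.7,0,0.016,40],
  [-23.3,-1.2,0,0.015,40],
  [-23.6,-8,0,0.025,40],
  [-23.8,-7.6,0,0.025,40],
  [-24,-7,0,0.025,40],
])

```text
clock: 36.98
eef_pos: [0.5061, -0.229, 0.3181]
ee_rot: [-2.005, -2.415, 0.002]
force: [0.9, -0.2, -5.6]
width: 0.0507
```

Call:
arm_command([
  [-24,-6.3,0,0.026,40],
  [-24.3,-5.7,0,0.025,40],
  [-24.4,-5,0,0.026,40],
  [-24.5,-4.5,0,0.025,40],
  [-24.5,-4,0,0.026,40],
])

```text
clock: 37.4
eef_pos: [0.4973, -0.353, 0.3178]
ee_rot: [-2.155, -2.281, 0.001]
force: [1.5, -0.1, -5.1]
width: 0.0507
```

Call:
arm_command([
  [0,0,0,0,40],
  [0,0,0,0,40],
  [0,0,0,0,40],
])

```text
clock: 37.65
eef_pos: [0.4978, -0.3515, 0.3182]
ee_rot: [-2.154, -2.283, 0.001]
force: [0.4, -0.4, -5.5]
width: 0.0508
```

```bash
python3 - <<'E'
from plan import *
s=snap('side'); W=cloud(s); p=pose()[1]; print(p,np.degrees(pose()[2]),pose()[0]['width'],pose()[0]['force'])
z=p[2]/1000-.1106
print('legs',rep(W,p[:2]/1000,.06,z+.01,z+.06))
plan([(500.9,-358.9,p[2],3.4,40)])
E
```

```text
[ 498.21961573 -351.01014472  318.42289837] 3.4023614561452082 0.05041890578064234 [-1.08866783  1.03467777 -4.27238694]
legs n754 mean[ 485.2 -365.6  242.2] rect[ 497.2 -353.2] [77.1 53.1] ang4 encl[ 497.  -353.7],46.0
[[-8.0, 2.2, 0.0, 0.0, 40]]
end [ 500.9 -358.9  318.4] 3.4
```

Call:
arm_command([
  [-8,2.2,0,0,40],
  [0,0,20,0,40],
  [0,0,25,0,40],
  [0,0,25,0,40],
  [0,0,25,0,40],
])

```text
clock: 38.12
eef_pos: [0.5014, -0.3589, 0.223]
ee_rot: [-2.153, -2.286, -0.001]
force: [0.9, -0.1, -4.5]
width: 0.0507
```

Call:
arm_command([
  [0,0,25,0,40],
  [0,0,25,0,40],
  [0,0,25,0,40],
  [0,0,15,0,40],
  [0,0,10,0,40],
])

```text
clock: 38.53
eef_pos: [0.5008, -0.3587, 0.1225]
ee_rot: [-2.152, -2.285, 0.0]
force: [0.7, -0.0, -5.5]
width: 0.0507
```

Call:
arm_command([
  [0,0,3,0,40],
  [0,0,1,0,40],
  [0,0,0,0,40],
  [0,0,0,0,40],
])

```text
clock: 38.87
eef_pos: [0.5013, -0.3597, 0.1212]
ee_rot: [2.155, 2.286, 0.001]
force: [0.1, -0.4, -5.4]
width: 0.0505
```

Call:
arm_command([
  [0,0,3,0,40],
  [0,0,2,0,40],
  [0,0,1,0,40],
  [0,0,0,0,40],
  [0,0,0,0,40],
])

```text
clock: 39.28
eef_pos: [0.501, -0.3594, 0.1145]
ee_rot: [-2.154, -2.285, -0.0]
force: [0.4, 0.3, 1.8]
width: 0.0507
```

Call:
arm_command([
  [0,0,0.5,0,40],
  [0,0,0,0,40],
  [0,0,0,0,40],
])

```text
clock: 39.53
eef_pos: [0.5011, -0.3595, 0.1145]
ee_rot: [-2.155, -2.285, -0.001]
force: [-1.0, 4.0, 9.9]
width: 0.0504
```

Seated on the floor. I'll release it, retreat and check.

Call:
arm_command([
  [0,0,0,0,100],
  [0,0,0,0,100],
  [0,0,0,0,100],
  [0,0,0,0,100],
  [0,0,0,0,100],
])

```text
clock: 39.95
eef_pos: [0.5008, -0.3593, 0.1136]
ee_rot: [-2.154, -2.285, 0.0]
force: [0.5, -0.3, 0.1]
width: 0.0805
```

Call:
arm_command([
  [0,0,0,0,100],
  [0,0,-10,0,100],
  [0,0,-20,0,100],
  [0,0,-25,0,100],
  [0,0,-28,0,100],
])

```text
clock: 40.37
eef_pos: [0.5004, -0.3593, 0.1978]
ee_rot: [-2.154, -2.284, 0.001]
force: [0.1, -0.1, -0.5]
width: 0.0945
```

Call:
arm_command([
  [0,0,-28,0,100],
  [0,0,-28,0,100],
  [0,0,-28,0,100],
  [0,0,-20,0,100],
  [0,0,0,0,100],
])

```text
clock: 40.78
eef_pos: [0.5015, -0.3607, 0.3054]
ee_rot: [2.153, 2.283, 0.002]
force: [0.4, -0.9, 0.2]
width: 0.094
```

```bash
python3 - <<'E'
from plan import *
snap('side')
for n in('top','side'):
  s=snap(n); W=cloud(s); cv2.imwrite(f'pics/{n}5.png',cv2.resize(s['image'][:,:,::-1],(768,576)))
  print(n,'C',rep(W,(.376,-.367),.045,.122,.14),'\n B',rep(W,(.501,-.3595),.045,.122,.14),'\n A',rep(W,(.682,-.062),.04,.18,.2),'\n hung',rep(W,(.681,.01),.04,.18,.2),'\n oil',rep(W,(.445,-.16),.05,.03,.2),'\n carton',rep(W,(.553,-.087),.06,.07,.09),'\n gauge',rep(W,(.469,.329),.02,.152,.168))
print(pose()[1:])
E
```

```text
top C few 
 B few 
 A n259 mean[677.6 -62.3 189.6] rect[678.2 -62.4] [48.4 51.1] ang90 encl[678.1 -63.1],26.1 
 hung n262 mean[680.2  10.4 189.6] rect[681.2  10.6] [50.4 50.8] ang25 encl[681.   10.9],26.0 
 oil n577 mean[ 447.3 -155.9  101.1] rect[ 451.3 -160.5] [64.8 64.7] ang29 encl[ 445.1 -159.6],39.3 
 carton n623 mean[558.1 -79.3  81.6] rect[559.5 -79.5] [61.2 70. ] ang21 encl[559. -79.],44.6 
 gauge n85 mean[467.7 329.7 159.8] rect[468.  330.9] [22.1 23.6] ang1 encl[467.9 330.2],12.6
side C n526 mean[ 374.9 -369.   127.2] rect[ 375.7 -367.8] [51.4 50.6] ang26 encl[ 375.4 -367.6],26.3 
 B n449 mean[ 499.5 -362.3  127.1] rect[ 500.4 -361. ] [51.2 51.3] ang70 encl[ 500.6 -360.9],26.5 
 A few 
 hung n74 mean[663.3   9.  187.4] rect[664.2  11.7] [47.2 17.9] ang77 encl[670.3  10.3],23.6 
 oil n1124 mean[ 445.4 -177.5   92.6] rect[ 443.6 -170.2] [49.7 77.7] ang78 encl[ 445.3 -162.2],38.9 
 carton n29 mean[524.3 -69.5  77.3] rect[524.3 -70.7] [ 6.5 22.8] ang7 encl[525.7 -70.5],11.4 
 gauge n39 mean[467.1 325.3 157.3] rect[468.2 327.2] [23.8 20.1] ang61 encl[467.1 327.3],12.6
(array([ 500.84984177, -359.30566043,  300.55877223]), np.float64(0.05883328865574805), np.float64(-0.9999986992618907))
```

View pics/side5.png

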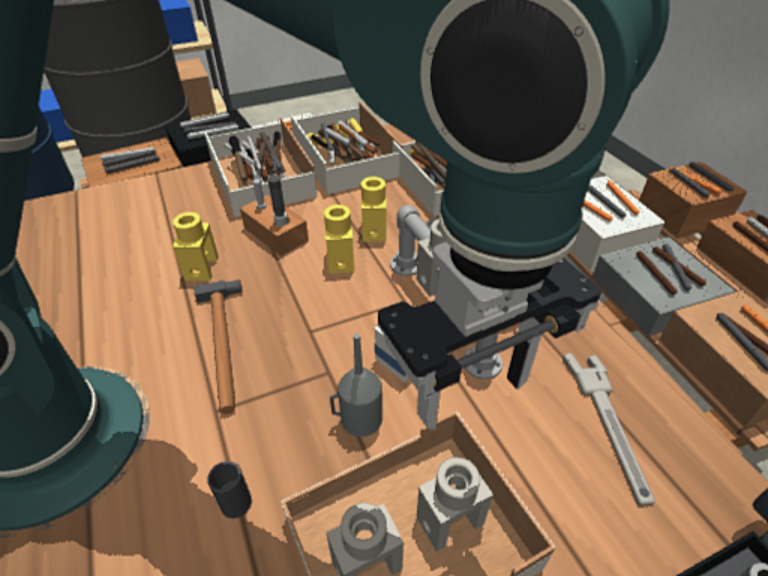

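```bash
python3 - <<'E'
from h import *
W=cloud(snap('top'))
for k,c in dict(A=(.679,-.0624),hung=(.681,.0105)).items():
    P=near(W,c,.03,.175,.21); q=np.linalg.lstsq(np.c_[P[:,:2]-c,np.ones(len(P))],P[:,2],rcond=None)[0]
    print(k,'tilt deg x,y',np.round(np.degrees(q[:2]),1),rep(W,c,.03,.18,.2), 'crown', rep(W,c,.05,.145,.163))
E
```

```text
A tilt deg x,y [ 4.3 -0.2] n259 mean[677.7 -62.5 189.2] rect[678.  -62.4] [50.7 48.4] ang0 encl[678.2 -63.1],26.1 crown n270 mean[671.2 -61.2 154. ] rect[680.6 -54.9] [77. 83.] ang2 encl[679.5 -58.9],46.2
hung tilt deg x,y [ 1.3 -0.6] n264 mean[680.2  10.5 189.6] rect[681.1  10.8] [51.4 50.6] ang58 encl[681.2  10.9],26.6 crown n255 mean[667.7  11.1 154.6] rect[681.1  11.4] [77.4 50.4] ang0 encl[680.9  11.5],46.0
```

```bash
python3 -c "
from cell import arm
print(arm.observe()['clock'],arm.observe()['force']); print(arm.sign_off())"
```

```text
40.9833 [-0.53220991 -0.6654451  -1.28541685]
the job is handed in; nothing more can be done
None
```

The job is done and handed in at 41 s of the 72 s allowed. One fork head tested clear and hangs on the rail, the other two stand in the tray, and the gauge is back in its pocket.

- **Gauge test:** Fork head C (labels A to C are my own) stopped the gauge 18 mm down. A let it go 58 mm down with no contact force, so its bore is clear. I did not gauge B; I took it as blocked because only one bore is clear and A had passed.
- **Placing:** A hangs astride the rail beside the other fork head, about 20 mm from it. C and B stand upright in the tray, with their tops at the expected height.
- **Force on C:** When the gauge met the stop in C, the push peaked at 67 N at the wrist. That is under the 120 N limit, and C did not move.
- **Last checks:** The gauge stands at its original height. The oil can, carton and the fork head already hanging read the same as at the start. I did not measure the grease gun at the end.
- **One thing not perfect:** A leans about 3 to 4° on the pipe and its hub sits about 4 mm off the rail's axis. Its position did not change between the last two pictures, so I left it.

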